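Discard a used blood-tube holder into a sprung-lid sharps bin

TASK

Discard the used tube holder hands-free: swing the red sprung lid of the yellow bin up by its white roller grip until the catch holds it open by itself, without forcing the catch block out of its setting, then push the blue ejector knob to shove the holder out of its channel into the bin. Then press the green trigger pad, gently, so that the lid snaps shut over the holder, and leave the other objects where they stand.

Things in the scene. Friction and masses are not known exactly. Their poses are not given: they have to be found in the camera images.
- station: Fixed white board 280 x 385 x 10 mm (x -85 to 195, y -185 to 200 in its frame) with a yellow open bin, 130 (x) x 140 (y) mm, rim 110 mm above the table. Origin: bin centre, on the table; z up, x from the lid's grip towards its hinge, y from trigger to ejector channel. On its -y side a grey trigger housing, 125 mm high, and two steel posts of radius 8 mm at x 178, y -165 and 60.
- lid (a joint): Red hollow lid, 138 x 132 x 34 mm; rad, 0 shut, grows as it swings up and back (+x). A spring pulls it shut: 2 to 3 N at the grip when shut, 4 to 5 N raised. A sear beside the hinge snaps behind a pin on the lid and then holds it alone, at an angle set differently each time, 1.15 to 1.42; the catch block stops the pin 0.05 to 0.08 rad beyond. Pull slowly till the stop is felt, ease off, let go.
- lid_tab (a point): Centre of the lid's grip: a white free-turning roller, 18 mm in diameter, 26 mm long (along station y), on a 12 mm wide red neck that sets it 38 mm off the lid's free edge. It lies 172 mm from the hinge line along the lid and 20 mm above it: when shut at station x -104, y 0, z 137. Pinched across its ends (along station y) it lets the lid swing between the fingers.
- lid_hinge (a point): Middle of the lid's hinge axis, fixed on the station at x 68, y 0, z 117 mm; its axes are the station's, the hinge runs along y.
- ejector_knob (a point): Centre of the outer (+y) face of the blue upright ejector knob, 36 mm wide (x), 14 thick (y), 156 to 200 mm above the table; at rest at station x -35, y 169.5, z 178. Push this face towards the station's -y.
- ejector (a joint): Travel of the ejector, m: 0 at rest, 0.080 at the hard stop. Spring 2 N at first, 6 N at the end; returns by itself. The holder drops only near full travel, and only with the lid up (the shut lid blocks it).
- trigger_top (a point): Centre of the top face of the green trigger pad, 50 x 50 mm, horizontal, 150 mm above the table, under the canopy (station x 98 to 107, y -135).
- trigger (a joint): Travel of the trigger, m: 0 at rest, grows as the pad is pushed straight down, 0.016 at the hard stop. Spring 1.5 N at the start, 4 N at the end. The lid is let go after about 3 mm; more does no harm, but over 50 N on the pad does. The pad springs back by itself.
- holder: Used tube holder: clear barrel 27 mm in diameter and 60 mm long with a dark red tube in it, plus a green hub 17 mm in diameter, 85 mm long in all, about 30 g, lying along the channel with the barrel end at the bin. Origin under its middle, on the channel floor; its y axis runs from barrel to hub.
- rack: Bystander: white tube rack 190 x 85 mm with red-capped tubes, 96 mm high. Origin under its centre. Leave alone.
- spray: Bystander: white bottle with blue cap, 64 mm in diameter, 150 mm high. Origin under its centre. Leave alone.
- swabs: Bystander: paper box with a blue band, 110 x 80 x 55 mm. Origin under its centre. Leave alone.
- canopy_edge (a point): Middle of the near edge, underside, of a fixed clear canopy with blue edges, 363 mm above the table. It covers station x 68 to 188, y -180 to 75. The raised lid's grip and the trigger pad must be reached from the station's -x side with the tool leaning 30 to 45 degrees from vertical, fingers pointing +x and down.
- channel_mouth (a point): Middle of the floor edge at the open end of the ejector channel, over the bin's +y rim, 118 mm above the table (station x -35, y 66). The channel runs along station y to y 185, on a white block, with clear walls and a clear slotted roof whose top is 153 mm high; the holder lies in it and the ejector pushes it out of this mouth.
- catch_block (a point): Top of the dark steel catch block, 8 x 16 mm, 172 mm above the table, beside the lid's hinge (station x 74 to 84, y -82): the rigid stop for the lid's pin, clamped together with the sear and the trigger pad at a setting that differs each time. Pulling the lid against it with over about 25 N at the grip forces the clamp to slip, which must not happen.
There are look-alikes about, which are no part of the job. What is meant by the holder is not purple or turquoise, and is the smaller of those in its own colour.

How it is judged:
On the way, in this order (a step that is already met when the one before it is completed fails the run):
1. the lid is cocked: caught open by the sear, with the gripper away from its grip (value of joint lid above 1.1 rad and distance between the grasp point and lid_tab above 0.07 m), for 0.3 s.
2. the holder lies in the bin while the lid is still caught open (value of joint lid above 1.1 rad and z of holder in the frame of station between 0.005 and 0.1 m and x of holder in the frame of station between -0.064 and 0.064 m and y of holder in the frame of station between -0.069 and 0.069 m), for 0.2 s.
3. the trigger pad is pressed and the lid springs from the catch (value of joint trigger above 0.002 m and value of joint lid below 0.95 rad).
At the end, for the whole second after the job is handed in: the used holder lies still inside the yellow bin (below its rim), the lid is shut (within 0.05 rad), and the ejector (within 8 mm) and trigger (within 3 mm) have sprung back (value of joint lid below 0.05 rad and value of joint ejector below 0.008 m and value of joint trigger below 0.003 m and linear speed of holder below 0.03 m/s and z of holder in the frame of station between 0.005 and 0.1 m and x of holder in the frame of station between -0.064 and 0.064 m and y of holder in the frame of station between -0.069 and 0.069 m); the robot touches nothing.
It fails at once if the trigger pad is pressed with more than 50 N (contact force between the arm and trigger_c3 above 50 N).
It fails at once if the rack is moved more than 20 mm or tipped (distance of rack from where it was at the start of the episode above 0.02 m or angle between rack's own z axis and vertical above 0.3 rad).
It fails at once if the bottle is moved more than 20 mm or tipped (distance of spray from where it was at the start of the episode above 0.02 m or angle between spray's own z axis and vertical above 0.3 rad).
It fails at once if the swab box is moved more than 20 mm or tipped (distance of swabs from where it was at the start of the episode above 0.02 m or angle between swabs's own z axis and vertical above 0.3 rad).
It fails at once if the catch block is forced more than 1.5 mm out of its setting (distance of catch_block from where it was at the start of the episode above 0.0015 m).
It also fails if it takes over 72 s, if anything falls off the work surface, if the arm or the gripper's body presses on something with over 40 N, if the wrist force passes 120 N, or if a joint passes its speed limit or range.

ROBOT

A 6-joint arm with a two-finger parallel gripper is mounted at the origin on the work surface. World frame = base frame: x ahead of the robot, y to its left, z up, the work surface at z = 0. Lengths are in m, angles in rad, forces in N, time in s.
With the tool pointing down it reaches from about 0.275 to 1 m from the base axis. Payload 8.4 kg.
Tool frame: the origin (TCP) lies between the finger pads; the fingertips stand robot.finger_overhang ahead of it and the grasp point (between the pads) lies 5 mm behind it (robot.finger_overhang is the distance from the TCP to the fingertips, in m); y points along the fingers, x is the direction in which the jaws open and shut, and the axes are right-handed (so a half turn about y gives the same grasp; the last joint's range is limited). The gripper opens to 85 mm and grips with 20 to 120 N. Pads are 22 mm wide; open, the fingers measure 114 mm over their backs; the gripper's body (76 mm by 85 mm) begins 54 mm behind the grasp point. The pads swing forward as they close: fully open they stand 13 mm farther back than shut.
Start: joints at [1.185, 0.353, 1.633, -0, 1.155, -0.002], TCP at [0.234, 0.58, 0.245] pointing down, gripper open.
Joint ranges: [-2.63, 2.63], [-0.92, 2.1], [0.06, 2.66], [-1.3, 4.44], [0, 2.69], [-3.02, 3.02]. Speed limits (rad/s): [2.22, 2.22, 2.79, 3.14, 3.14, 3.14].

INTERFACE

Orientations are given as a unit quaternion [x, y, z, w].
In Python, from workcell import robot gives the robot as it stands.
- The arm moves only by the tool carry_out, never from a script. Its argument "deltas" is a list of rows, each a list of 3 entries, a list of its own where there are three numbers: the turn, a rotation vector about the tool's x, y, z in rad, then the shift along the tool's x, y, z in mm, then the closure, from -1 (fully open) to 1 (shut). A call has 1 to 10 rows; each row shifts and turns the commanded pose from where the row before left it, along the tool's axes as they then stand; what a row does not reach is not made up. A row lasts 1/10 s, in which the tool goes at most 50 mm and 8.59 degrees, less where a joint would pass 70% of its speed; a pose out of reach is approached as far as the arm can. A call with a gripper value outside its range is refused whole. The fingers move at their own pace and stop on an object; the grip force is fixed at half the most. Time passes only in rows, so rows that do not move let the fingers close. It gives the time, the measured TCP pose, the force and the opening at its end, in the units of the state.
- robot.get_state(): the state, without advancing time (a new reading comes with each control period).
- robot.capture(name): name is "scene" or "top" or "wrist"; returns a dict with "color" (384x512x3 uint8, red, green, blue), "intrinsics" (3x3 intrinsics, pixels), "k1" (the pictures are not rectified: a ray, as slopes to the right and down, at radius r is drawn at 1 + k1 r^2 times it, then the intrinsics apply), "world_from_camera" (4x4, takes a point from camera to world coordinates). Camera axes: x right, y down, z forward; pixel columns grow to the right and rows downward; lengths in m; the calibration is good to about 2 mm. A picture is of the moment at which its call begins. There is no depth.
- robot.job_done(): hands the job in, once; it reports no verdict.
The state is a dict: "t": time; "q": joint angles; "joint_velocities": joint speeds; "joint_torque": joint torques, N m; "tcp_pos": TCP position; "tool_rot": TCP orientation; "contact_force": force on the tool from outside, world axes, zero at the start; "moment": the same for the moment, N m; "opening": finger opening in m.
Only numpy, scipy, OpenCV 4.12 (cv2) and the standard library are available. Lean on these libraries where they do the work, as an engineer would, in place of code of your own. Each camera call takes 0.05 s, during which the arm holds its last target.

## Working session

There is one attempt and no reset: what is moved stays moved. The work goes in short steps, Python scripts to look and compute and a tool call to move; the robot and the scene stay as the last step left them, time stands still between calls to the robot, and variables do not carry over. Pictures are saved under pics/ and viewed, and the job is handed in when it is done.

Besides the shell and the picture viewer there is one more tool, called after "Emit:" in YAML: its name, and indented under it one key for each argument. carry_out: Moves the arm, as the interface text tells. Its arguments: {"type":"object","properties":{"deltas":{"type":"array","items":{"type":"array"}}},"required":["deltas"]}

```bash
mkdir -p pics; ls; python3 - <<'E'
from workcell import robot
import cv2,json,numpy as np
s=robot.get_state();print(s);print(robot.finger_overhang)
for n in["scene","top","wrist"]:
    c=robot.capture(n);cv2.imwrite(f"pics/{n}0.png",c["color"][:,:,::-1]);print(n,c["intrinsics"],c["k1"],c["world_from_camera"])
E
```

```text
pics
{'t': 0.0, 'q': array([ 1.18459038e+00,  3.53661855e-01,  1.63415926e+00, -1.36558207e-06,
        1.15519002e+00, -2.41075318e-03]), 'joint_velocities': array([ 0.00025897, -0.00090564,  0.00048297, -0.00155968, -0.00035414,
        0.00042166]), 'joint_torque': array([-4.80435236e-03, -6.05238318e+01, -3.42058361e+01, -2.95531117e-04,
        9.15739074e-03, -5.19711740e-07]), 'tcp_pos': array([0.23385645, 0.57909448, 0.24454235]), 'tool_rot': array([ 0.58646263,  0.39504493, -0.39587728, -0.58590295]), 'contact_force': array([1.00277308, 0.37965082, 0.10243605]), 'moment': array([ 0.0055219 ,  0.00576892, -0.02816768]), 'opening': 0.08540728828754657}
0.014
scene [[348.23712128   0.         261.2501156 ]
 [  0.         348.23712128 192.41827212]
 [  0.           0.           1.        ]] 0.03661493549519771 [[-0.87371191  0.36505137 -0.32150426  0.84256554]
 [ 0.48631898  0.67047506 -0.56031869  0.61725216]
 [ 0.01101548 -0.64591074 -0.76333346  1.04637881]
 [ 0.          0.          0.          1.        ]]
top [[398.79957123   0.         258.17116801]
 [  0.         398.79957123 198.12285911]
 [  0.           0.           1.        ]] 0.020825443650765114 [[ 0.01066537 -0.98858201  0.15030588  0.32293663]
 [-0.99950379 -0.01499484 -0.02770054  0.03064235]
 [ 0.02963807 -0.14993586 -0.9882514   1.3365613 ]
 [ 0.          0.          0.          1.        ]]
wrist [[278.52175573   0.         253.94998113]
 [  0.         278.52175573 187.80469584]
 [  0.           0.           1.        ]] 0.018146052313911826 [[ 3.73595631e-01  8.95803586e-01  2.40753482e-01  1.72818374e-01]
 [ 9.27591343e-01 -3.60574962e-01 -9.77752392e-02  6.03810226e-01]
 [-7.77732336e-04  2.59849248e-01 -9.65648882e-01  3.72146163e-01]
 [ 0.00000000e+00  0.00000000e+00  0.00000000e+00  1.00000000e+00]]
```

View pics/scene0.png

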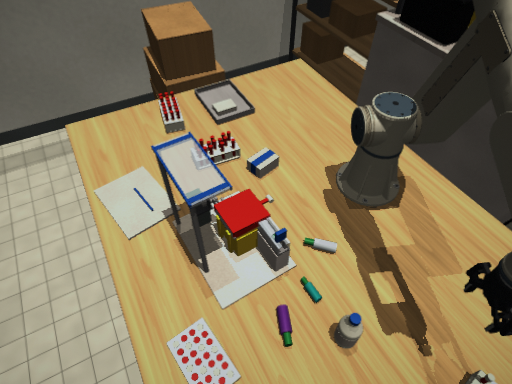

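View pics/top0.png

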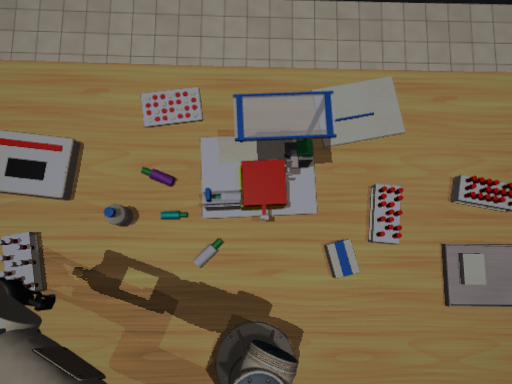

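View pics/wrist0.png

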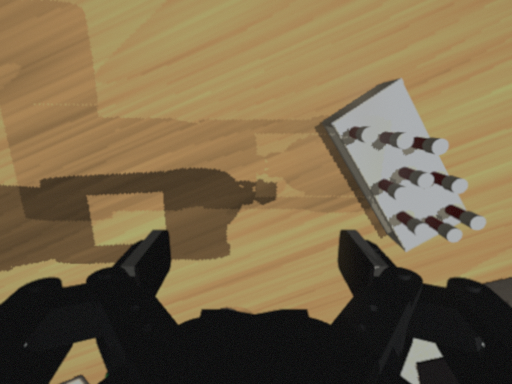

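```bash
python3 - <<'E'
import cv2
im=cv2.imread("pics/top0.png")[80:270,185:345];cv2.imwrite("pics/topc.png",cv2.resize(im,None,fx=3.15,fy=3.15,interpolation=cv2.INTER_CUBIC))
im=cv2.imread("pics/scene0.png")[125:315,130:330];cv2.imwrite("pics/scenec.png",cv2.resize(im,None,fx=3.15,fy=3.15,interpolation=cv2.INTER_CUBIC))
E
```

```text
(no output)
```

View pics/topc.png

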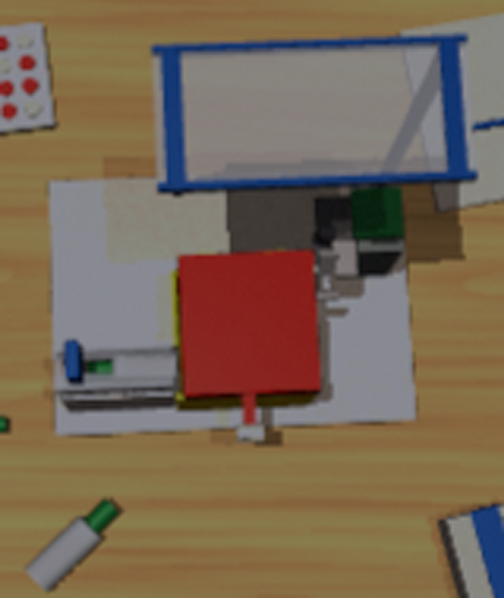

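View pics/scenec.png

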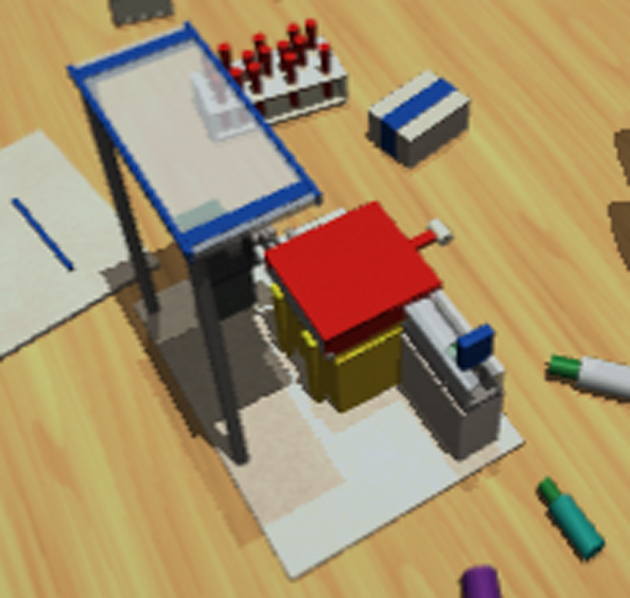

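```bash
cat > h.py <<'E'
import numpy as np,cv2
from scipy.spatial.transform import Rotation as R
from scipy.optimize import least_squares
K={"scene":(348.23712128,261.2501156,192.41827212,0.03661493549519771,np.array([[-0.87371191,0.36505137,-0.32150426,0.84256554],[0.48631898,0.67047506,-0.56031869,0.61725216],[0.01101548,-0.64591074,-0.76333346,1.04637881],[0,0,0,1]])),
"top":(398.79957123,258.17116801,198.12285911,0.020825443650765114,np.array([[0.01066537,-0.98858201,0.15030588,0.32293663],[-0.99950379,-0.01499484,-0.02770054,0.03064235],[0.02963807,-0.14993586,-0.9882514,1.3365613],[0,0,0,1]]))}
def proj(P,cam,kk=None):
    f,cx,cy,k1,T=kk or K[cam]
    p=(np.asarray(P)-T[:3,3])@T[:3,:3]
    s=p[...,:2]/p[...,2:]; r2=(s**2).sum(-1,keepdims=True)
    return s*(1+k1*r2)*f+[cx,cy]
E
cat > fit.py <<'E'
from h import *
top=[((-85,200,10),(57,434)),((-85,-185,10),(415,419)),((195,200,10),(50,182)),((68,75,363),(160,190)),((68,-180,363),(475,178)),((188,75,363),(155,48)),((188,-180,363),(466,38)),((-104,0,146),(252,431)),((-35,162.5,200),(74,358))]
sc=[((195,200,10),(291,578)),((-85,200,10),(522,443)),((188,-180,363),(70,70)),((68,-180,363),(188,26)),((68,75,363),(320,200)),((188,75,363),(188,250)),((-104,0,137),(441,232))]
Pt=np.array([a for a,b in top])/1e3;It=np.array([b for a,b in top])/3.15+[185,80]
Ps=np.array([a for a,b in sc])/1e3;Is=np.array([b for a,b in sc])/3.15+[130,125]
def W(v,P):
    return P@R.from_euler('z',v[2]).as_matrix().T+[v[0],v[1],0]
def res(v): return np.r_[(proj(W(v,Pt),"top")-It).ravel(),(proj(W(v,Ps),"scene")-Is).ravel()]
s=least_squares(res,[.5,0,0],loss='soft_l1');print(s.x)
print(res(s.x).reshape(-1,2).round(1))
for P,I,n in((Pt,It,"top"),(Ps,Is,"scene")):
    q=least_squares(lambda v:(proj(W(v,P),n)-I).ravel(),s.x,loss='soft_l1').x;print(n,q)
E
python3 fit.py
```

```text
[ 0.55124382 -0.01606948  0.05791948]
[[-0.8  0.3]
 [ 0.5  0. ]
 [-0.8 -1. ]
 [-0.6  1. ]
 [-0.2  1.1]
 [-0.8  0.8]
 [-0.8  0.6]
 [-0.6  0. ]
 [-0.8 -0.1]
 [-1.4 -1.9]
 [-0.2 -3. ]
 [-1.4 -0.4]
 [-0.3 -0.7]
 [-0.4 -1.3]
 [-1.   2.1]
 [-1.6 -2. ]]
top [ 0.55242169 -0.01777471  0.05959597]
scene [ 0.55063974 -0.0097987   0.04664552]
```

```bash
sed -i 's/3.15+\[185,80\]/3.15+[184.66,79.66]/;s/3.15+\[130,125\]/3.15+[129.66,124.66]/' fit.py; python3 fit.py; python3 - <<'E'
from h import *
r=R.from_quat([0.58646263,0.39504493,-0.39587728,-0.58590295]).as_matrix();print(r.round(3))
p=np.array([.23385645,.57909448,.24454235])
C=np.array([[3.73595631e-01,8.95803586e-01,2.40753482e-01,1.72818374e-01],[9.27591343e-01,-3.60574962e-01,-9.77752392e-02,6.03810226e-01],[-7.77732336e-04,2.59849248e-01,-9.65648882e-01,3.72146163e-01]])
print("cam in tool",r.T@(C[:,3]-p),(r.T@C[:,:3]).round(3)); print(np.arctan2(.579,.234))
E
```

```text
[ 0.55217489 -0.01551869  0.05673812]
[[-0.7  0.3]
 [ 0.7  0.1]
 [-0.5 -1. ]
 [-0.4  1. ]
 [-0.   1.1]
 [-0.6  0.7]
 [-0.6  0.7]
 [-0.5  0.1]
 [-0.6 -0.1]
 [-1.3 -1.3]
 [-0.  -2.3]
 [-1.3  0.1]
 [-0.2 -0.2]
 [-0.3 -0.7]
 [-1.   2.7]
 [-1.4 -1.4]]
top [ 0.55338721 -0.01679309  0.05928793]
scene [ 0.55096731 -0.01144611  0.04690113]
[[ 0.374 -0.001 -0.927]
 [ 0.927 -0.001  0.374]
 [-0.001 -1.     0.   ]]
cam in tool [-1.18520867e-04 -1.27603630e-01  6.58524674e-02] [[ 1.     0.001  0.001]
 [-0.001 -0.26   0.966]
 [ 0.001 -0.966 -0.26 ]]
1.1867217221859612
```

```bash
cat > st.py <<'E'
from h import *
from workcell import robot
import os
V=np.array([0.5525,-0.016,0.057])
if os.path.exists("V.txt"): V=np.loadtxt("V.txt")
Rs=R.from_euler('z',V[2]).as_matrix()
def w2s(p): return Rs.T@(np.asarray(p)-[V[0],V[1],0])
def s2w(p): return np.asarray(p)@Rs.T+[V[0],V[1],0]
def show(goal=None,lean=None):
    """goal: grasp point station mm; lean deg"""
    s=robot.get_state();r=Rs.T@R.from_quat(s["tool_rot"]).as_matrix();p=w2s(s["tcp_pos"])*1e3
    g=p-5*r[:,1]
    print("t",round(s["t"],2),"grasp st mm",g.round(1),"q",s["q"].round(2),"open",round(s["opening"]*1e3,1))
    print("F st",(Rs.T@s["contact_force"]).round(2)," M",s["moment"].round(2))
    print("axes st\n",r.round(3), "lean",np.degrees(np.arctan2(r[0,1],-r[2,1])).round(2))
    if lean is not None:
        a=np.radians(lean);y=np.array([np.sin(a),0,-np.cos(a)]);x=np.array([0,1.,0]);G=np.c_[x,y,np.cross(x,y)]
        print("turn rotvec",R.from_matrix(r.T@G).as_rotvec().round(3))
        r=G
    if goal is not None: print("shift(after turn)",(r.T@(np.array(goal)-g)).round(1), "tcp-frame shift if turn first:",(r.T@(np.array(goal)+5*r[:,1]-p)).round(1))
    return s
def cap(name,out,crop=None,sc=1,marks=[]):
    c=robot.capture(name);im=c["color"][:,:,::-1].copy()
    kk=(c["intrinsics"][0,0],c["intrinsics"][0,2],c["intrinsics"][1,2],c["k1"],c["world_from_camera"])
    for m in marks:
        u=proj(s2w(np.array(m)/1e3),None,kk);print(m,u.round(1))
        cv2.drawMarker(im,tuple(int(round(a)) for a in u),(255,0,255),cv2.MARKER_CROSS,7,1)
    if crop: im=im[crop[1]:crop[3],crop[0]:crop[2]]
    if sc!=1: im=cv2.resize(im,None,fx=sc,fy=sc,interpolation=cv2.INTER_CUBIC)
    cv2.imwrite("pics/"+out+".png",im); return kk
E
python3 -c "
from st import *
show([-150,0,260],0)
import h
for n,u in (('spray',(117,214)),('x',(342,258))): pass
"
```

```text
t 0.15 grasp st mm [-284.2  612.4  249.7] q [ 1.18  0.35  1.63 -0.    1.16 -0.  ] open 85.5
F st [0.4  1.04 0.47]  M [0.   0.04 0.02]
axes st
 [[ 0.427 -0.    -0.904]
 [ 0.904 -0.001  0.427]
 [-0.001 -1.    -0.   ]] lean -0.02
turn rotvec [-0.    -0.441 -0.001]
shift(after turn) [-612.4  -10.3 -134.2] tcp-frame shift if turn first: [-612.4  -10.3 -134.2]
```

Emit:
carry_out:
  deltas:
    - [[0,-0.11,0],[0,-15,0],-1]
    - [[0,-0.11,0],[0,-15,0],-1]
    - [[0,-0.11,0],[0,-15,0],-1]
    - [[0,-0.11,0],[0,-15,0],-1]
    - [[0,0,0],[-40,0,-10],-1]
    - [[0,0,0],[-40,0,-10],-1]
    - [[0,0,0],[-40,0,-10],-1]
    - [[0,0,0],[-40,0,-10],-1]
    - [[0,0,0],[-40,0,-10],-1]
    - [[0,0,0],[-40,0,-10],-1]

```text
t: 1.15
tcp_pos: [0.3075, 0.3416, 0.3051]
tool_rot: [-0.486, -0.514, 0.514, 0.486]
contact_force: [0.7, -0.3, 0.3]
opening: 0.0851
```

```bash
python3 -c "
from st import *
show([-150,0,270],0)"
```

```text
t 1.15 grasp st mm [-224.3  371.   310.1] q [ 0.83  0.03  1.9  -0.    1.21 -0.79] open 85.1
F st [ 0.67 -0.3   0.3 ]  M [-0.01 -0.08 -0.01]
axes st
 [[ 0. -0. -1.]
 [ 1. -0.  0.]
 [-0. -1.  0.]] lean -0.0
turn rotvec [-0. -0. -0.]
shift(after turn) [-371.    40.1  -74.3] tcp-frame shift if turn first: [-371.    40.1  -74.3]
```

Emit:
carry_out:
  deltas:
    - [[0,0,0],[-41,0,-8],-1]
    - [[0,0,0],[-41,0,-8],-1]
    - [[0,0,0],[-41,0,-8],-1]
    - [[0,0,0],[-41,0,-8],-1]
    - [[0,0,0],[-41,0,-8],-1]
    - [[-0.05,0,0],[-41,0,-8],-1]
    - [[-0.1,0,0],[-41,0,-8],-1]
    - [[-0.15,0,0],[-41,0,0],-1]
    - [[-0.15,0,0],[-43,0,0],-1]
    - [[-0.15,0,0],[0,0,0],-1]

```text
t: 2.15
tcp_pos: [0.3846, -0.0215, 0.3065]
tool_rot: [0.607, 0.639, -0.343, -0.326]
contact_force: [-0.7, 2.5, 0.0]
opening: 0.0853
```

```bash
python3 -c "
from st import *
show([-149,0,191],40)
cap('wrist','w1',marks=[(-104,0,137),(-104,13,137),(-104,-13,137),(-85,200,10),(-35,162.5,200)])"
```

```text
t 2.15 grasp st mm [-170.7    4.   310.7] q [-0.16 -0.43  2.36  0.2   0.64 -1.9 ] open 85.3
F st [-0.55  2.54  0.04]  M [ 0.03  0.26 -0.01]
axes st
 [[ 0.005  0.553 -0.833]
 [ 1.    -0.002  0.004]
 [ 0.    -0.833 -0.553]] lean 33.58
turn rotvec [-0.112 -0.004 -0.003]
shift(after turn) [ -4.  105.6  60.3] tcp-frame shift if turn first: [ -4.  105.6  59.8]
(-104, 0, 137) [250.3 137.7]
(-104, 13, 137) [262.3 137.6]
(-104, -13, 137) [238.2 137.7]
(-85, 200, 10) [391.9  91. ]
(-35, 162.5, 200) [397.1 222.3]
```

View pics/w1.png

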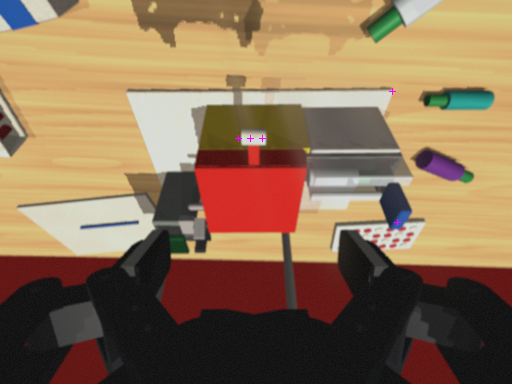

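```bash
python3 -c "
from st import *
im=cv2.imread('pics/w1.png')[70:270,120:420]
cap('wrist','w1c',crop=(110,75,420,255),sc=2.5,marks=[(-85,-185,10),(-66,66,117),(-66,-66,117),(-66,0,100)])"
```

```text
(-85, -185, 10) [119.3  96.1]
(-66, 66, 117) [302.4 156.3]
(-66, -66, 117) [195.1 156.8]
(-66, 0, 100) [248.9 147.5]
```

View pics/w1c.png

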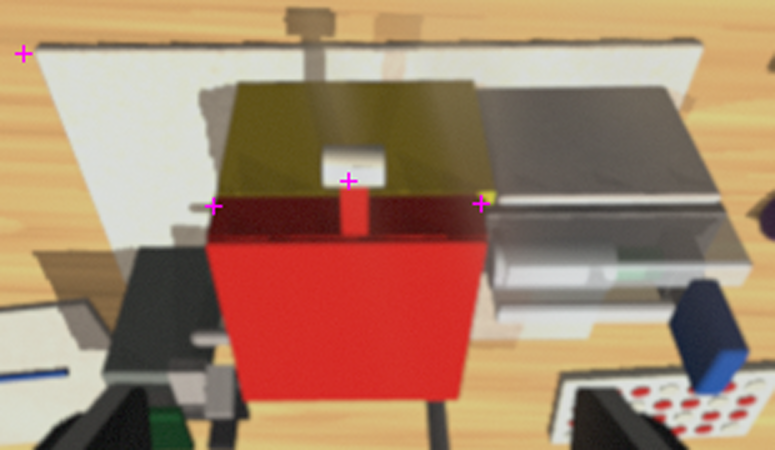

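```bash
cat > fit2.py <<'E'
exec(open('fit.py').read().split("s=least")[0])
import sys
from workcell import robot
c=robot.capture("wrist");kk=(c["intrinsics"][0,0],c["intrinsics"][0,2],c["intrinsics"][1,2],c["k1"],c["world_from_camera"])
cv2.imwrite("pics/w1d.png",cv2.resize(c["color"][75:255,110:420,::-1],None,fx=2.5,fy=2.5,interpolation=cv2.INTER_CUBIC))
Pw=np.array([(-85,-185,10),(-85,200,10),(-104,13,137),(-104,-13,137)])/1e3
Iw=np.array([(38,46),(701,41),(386,167),(322,167)])/2.5+[109.7,74.7]
# allow camera shifts of each camera (prior 2 mm)
def res2(v):
    out=[]
    for i,(P,I,k) in enumerate(((Pt,It,K["top"]),(Ps,Is,K["scene"]),(Pw,Iw,kk))):
        T=k[4].copy();T[:3,3]+=v[3+6*i:6+6*i]; T[:3,:3]=R.from_rotvec(v[6+6*i:9+6*i]).as_matrix()@T[:3,:3]
        out+=[(proj(W(v,P),None,k[:4]+(T,))-I).ravel()/.8, v[3+6*i:6+6*i]/.002, v[6+6*i:9+6*i]/.004]
    return np.concatenate(out)
s=least_squares(res2,np.r_[.552,-.016,.057,np.zeros(18)],loss='soft_l1')
print(s.x[:3],s.x[3:].reshape(-1,3).round(4))
cov=np.linalg.inv(s.jac.T@s.jac);print("sd",np.sqrt(np.diag(cov))[:3])
print((res2(s.x)[-14:-6]*.8).round(1)); 
np.savetxt("V.txt",s.x[:3])
E
python3 fit2.py
python3 -c "
from st import *
show([-149,0,191],40)
cap('wrist','w1e',crop=(110,75,420,255),sc=2.5,marks=[(-85,-185,10),(-85,200,10),(-104,13,137),(-104,-13,137),(-35,169.5,178),(-35,66,118)])"
```

```text
[ 0.55357837 -0.01242595  0.05527937] [[-0.0005  0.0008 -0.0002]
 [ 0.0031 -0.0007 -0.0006]
 [ 0.0005  0.     -0.0007]
 [-0.0002  0.0002  0.0031]
 [-0.     -0.0008  0.003 ]
 [-0.0009 -0.0097 -0.0011]]
sd [0.00302652 0.00227336 0.00500059]
[-2.   1.8  0.8  2.8 -0.9 -0.6  0.9 -0.5]
t 2.3 grasp st mm [-174.3    3.8  308.4] q [-0.15 -0.43  2.36  0.19  0.65 -1.89] open 85.4
F st [0.4  0.71 0.64]  M [-0.    0.2   0.01]
axes st
 [[ 0.     0.544 -0.839]
 [ 1.     0.004  0.003]
 [ 0.005 -0.839 -0.544]] lean 32.98
turn rotvec [-0.123 -0.003  0.004]
shift(after turn) [ -3.8 106.2  56.1] tcp-frame shift if turn first: [ -3.8 106.3  55.5]
(-85, -185, 10) [120.9  97.4]
(-85, 200, 10) [389.3  96.8]
(-104, 13, 137) [261.4 143.3]
(-104, -13, 137) [237.5 143.4]
(-35, 169.5, 178) [394.8 211.5]
(-35, 66, 118) [300.2 175.2]
```

View pics/w1e.png

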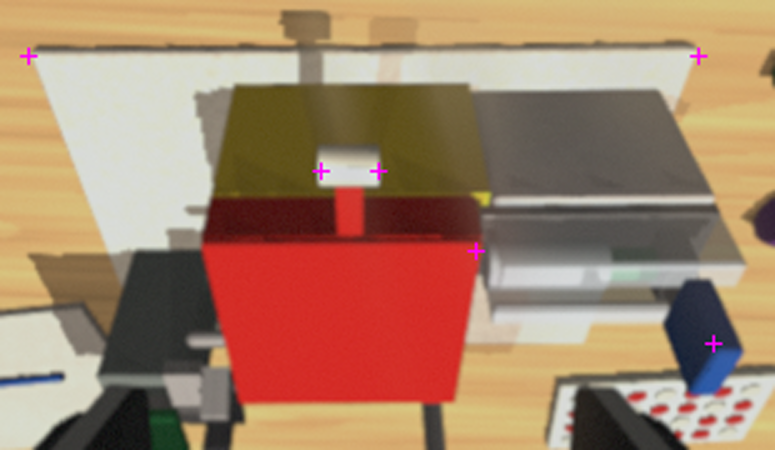

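```bash
python3 -c "
from st import *
show([-135,0,176],38)"
```

```text
t 2.35 grasp st mm [-172.6    4.2  309.8] q [-0.15 -0.42  2.36  0.19  0.65 -1.89] open 86.1
F st [ 0.68 -0.39 -0.07]  M [ 0.04  0.25 -0.03]
axes st
 [[-0.002  0.545 -0.839]
 [ 1.     0.005  0.001]
 [ 0.004 -0.839 -0.545]] lean 33.01
turn rotvec [-0.087 -0.001  0.005]
shift(after turn) [ -4.2 128.6  52.8] tcp-frame shift if turn first: [ -4.2 128.6  52.3]
```

Emit:
carry_out:
  deltas:
    - [[-0.045,0,0],[0,0,0],-1]
    - [[-0.045,0,0],[0,0,0],-1]
    - [[0,0,0],[-1,32,13],-1]
    - [[0,0,0],[-1,32,13],-1]
    - [[0,0,0],[-1,32,13],-1]
    - [[0,0,0],[-1,32,13],-1]
    - [[0,0,0],[0,0,0],-1]

```text
t: 3.05
tcp_pos: [0.4188, -0.0094, 0.2066]
tool_rot: [0.609, 0.665, -0.311, -0.302]
contact_force: [-0.3, -0.5, -0.1]
opening: 0.0852
```

```bash
python3 -c "
from st import *
show([-104,0,137],38)
cap('wrist','w2',marks=[(-104,13,137),(-104,-13,137),(-104,0,137)],sc=1.5)
show([-104,0,137],38)
"
```

```text
t 3.05 grasp st mm [-137.6   10.3  210.5] q [-0.15 -0.16  2.52  0.92  0.2  -2.64] open 85.2
F st [-0.3  -0.48 -0.14]  M [-0.05  0.29 -0.01]
axes st
 [[-0.021  0.625 -0.781]
 [ 1.     0.031 -0.003]
 [ 0.022 -0.78  -0.625]] lean 38.68
turn rotvec [0.012 0.003 0.031]
shift(after turn) [-10.3  78.6  18.8] tcp-frame shift if turn first: [-10.5  78.6  18.9]
(-104, 13, 137) [254.1 178. ]
(-104, -13, 137) [218.9 178.2]
(-104, 0, 137) [236.6 178.1]
t 3.1 grasp st mm [-137.8    9.8  211.3] q [-0.15 -0.16  2.52  0.91  0.2  -2.63] open 85.2
F st [-0.84 -0.73  0.23]  M [-0.03  0.3   0.03]
axes st
 [[-0.02   0.625 -0.78 ]
 [ 1.     0.029 -0.002]
 [ 0.021 -0.78  -0.626]] lean 38.73
turn rotvec [0.013 0.003 0.029]
shift(after turn) [-9.8 79.4 19. ] tcp-frame shift if turn first: [-10.   79.4  19.1]
```

View pics/w2.png

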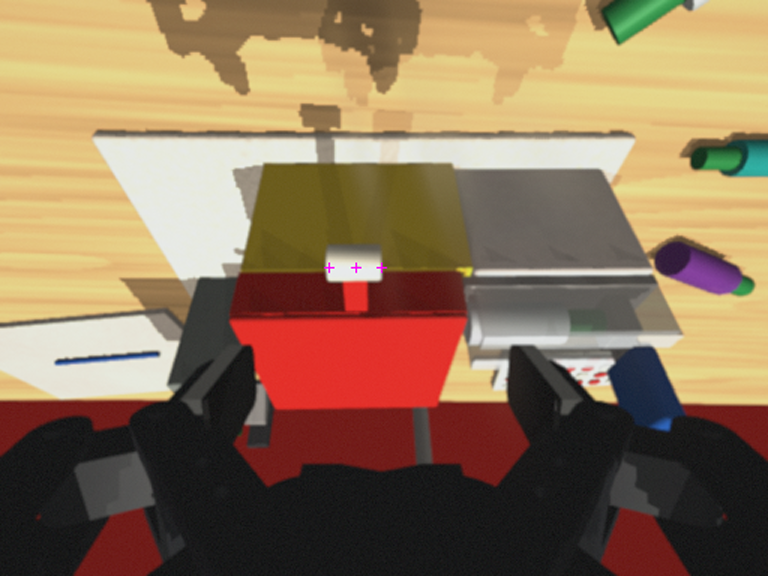

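Emit:
carry_out:
  deltas:
    - [[0.1,0,0],[0,0,0],-1]
    - [[0.1,0,0],[0,0,0],-1]
    - [[0.1,0,0],[0,0,0],-1]
    - [[0.1,0,0],[0,0,0],-1]
    - [[0,0,0],[0,0,0],-1]

```text
t: 3.6
tcp_pos: [0.4225, -0.0052, 0.2112]
tool_rot: [0.552, 0.616, -0.405, -0.388]
contact_force: [1.0, -0.3, -0.0]
opening: 0.0856
```

```bash
python3 -c "
from st import *
show([-104,0,137],15)
"
```

```text
t 3.6 grasp st mm [-132.3   14.3  215.9] q [-0.09 -0.1   2.31  0.17  0.57 -1.87] open 85.6
F st [ 0.98 -0.37 -0.03]  M [-0.05  0.15  0.08]
axes st
 [[-0.033  0.369 -0.929]
 [ 0.999  0.041 -0.019]
 [ 0.031 -0.929 -0.37 ]] lean 21.67
turn rotvec [0.117 0.021 0.04 ]
shift(after turn) [-14.3  83.5  -6.9] tcp-frame shift if turn first: [-14.5  83.5  -6.3]
```

Emit:
carry_out:
  deltas:
    - [[0.06,0.01,0.02],[0,0,0],-1]
    - [[0.06,0.01,0.02],[0,0,0],-1]
    - [[0,0,0],[-7,10,-2],-1]
    - [[0,0,0],[-7,10,-2],-1]
    - [[0,0,0],[0,0,0],-1]

```text
t: 4.1
tcp_pos: [0.4276, -0.0186, 0.1881]
tool_rot: [0.543, 0.576, -0.443, -0.421]
contact_force: [-0.2, -0.4, -0.6]
opening: 0.0854
```

```bash
python3 -c "
from st import *
cap('wrist','w3',marks=[(-104,13,137),(-104,-13,137),(-104,0,137)],sc=1.5)
show([-104,0,137],15)
"
```

```text
(-104, 13, 137) [270.7 222.8]
(-104, -13, 137) [233.7 222.8]
(-104, 0, 137) [252.2 222.8]
t 4.15 grasp st mm [-127.6    1.   193.4] q [-0.07 -0.01  2.25  0.06  0.64 -1.74] open 85.0
F st [-0.21  0.18  0.05]  M [ 0.01  0.14 -0.04]
axes st
 [[ 0.     0.252 -0.968]
 [ 1.     0.004  0.001]
 [ 0.004 -0.968 -0.252]] lean 14.61
turn rotvec [-0.007 -0.001  0.004]
shift(after turn) [-1.  60.5 -8.2] tcp-frame shift if turn first: [-1.  60.5 -8.2]
```

View pics/w3.png

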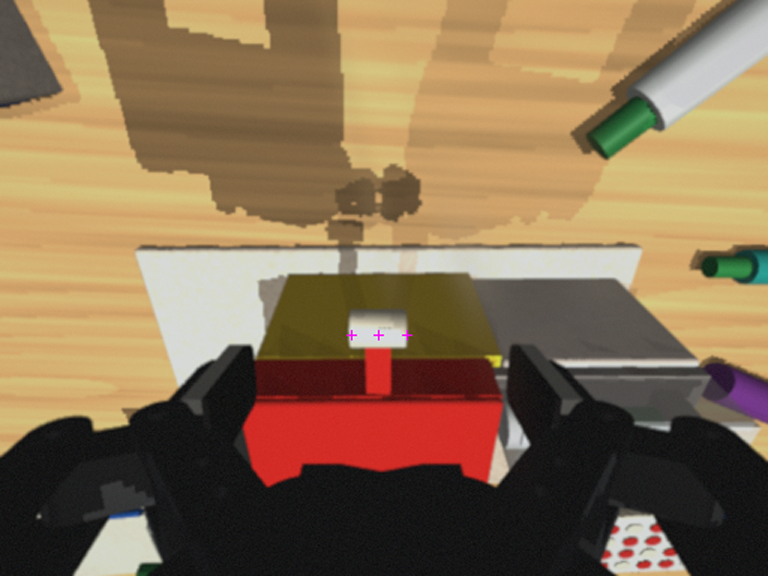

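Emit:
carry_out:
  deltas:
    - [[0,0,0],[0,20,-3],-1]
    - [[0,0,0],[0,20,-3],-1]
    - [[0,0,0],[0,20,-2],-1]
    - [[0,0,0],[0,0,0],-1]

```text
t: 4.55
tcp_pos: [0.4501, -0.0165, 0.1319]
tool_rot: [0.542, 0.575, -0.444, -0.422]
contact_force: [-0.6, 1.1, 0.5]
opening: 0.0853
```

```bash
python3 -c "
from st import *
cap('wrist','w4',marks=[(-104,13,137),(-104,-13,137),(-104,0,137)],sc=1.5)
show([-104,0,137],15)
"
```

```text
(-104, 13, 137) [276.9 255. ]
(-104, -13, 137) [223.5 255.1]
(-104, 0, 137) [250.2 255. ]
t 4.6 grasp st mm [-104.7    1.7  137.8] q [-0.06  0.14  2.26  0.07  0.49 -1.75] open 85.4
F st [0.5  0.42 0.67]  M [ 0.04  0.06 -0.04]
axes st
 [[-0.     0.251 -0.968]
 [ 1.     0.004  0.001]
 [ 0.004 -0.968 -0.251]] lean 14.55
turn rotvec [-0.008 -0.001  0.004]
shift(after turn) [-1.7  0.9 -0.4] tcp-frame shift if turn first: [-1.7  0.9 -0.5]
```

View pics/w4.png

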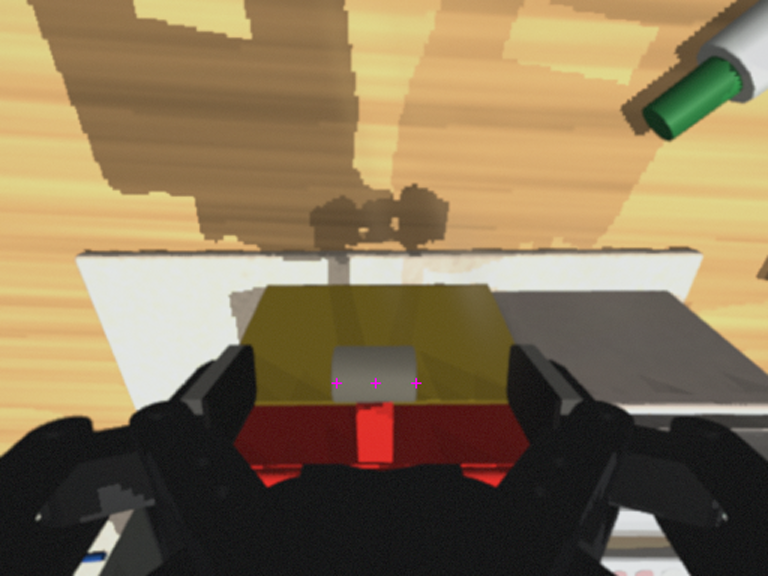

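Emit:
carry_out:
  deltas:
    - [[0,0,0],[0,1,0],1]
    - [[0,0,0],[0,0,0],1]
    - [[0,0,0],[0,0,0],1]
    - [[0,0,0],[0,0,0],1]
    - [[0,0,0],[0,0,0],1]
    - [[0,0,0],[0,0,0],1]
    - [[0,0,0],[0,0,0],1]

```text
t: 5.3
tcp_pos: [0.4518, -0.018, 0.1335]
tool_rot: [0.544, 0.576, -0.444, -0.419]
contact_force: [-4.8, -22.3, 7.2]
opening: 0.0246
```

```bash
python3 -c "
from st import *
cap('wrist','w5',sc=1.2)
show([-104,0,137],15)
"
```

```text
t 5.35 grasp st mm [-1.032e+02  1.000e-01  1.384e+02] q [-0.07  0.14  2.26  0.07  0.48 -1.75] open 24.7
F st [ -5.51 -20.78   7.14]  M [-3.26  0.54 -0.83]
axes st
 [[-0.002  0.255 -0.967]
 [ 1.     0.001 -0.001]
 [ 0.001 -0.967 -0.255]] lean 14.75
turn rotvec [-0.004  0.001  0.001]
shift(after turn) [-0.1  1.1  1.1] tcp-frame shift if turn first: [-0.1  1.1  1.1]
```

View pics/w5.png

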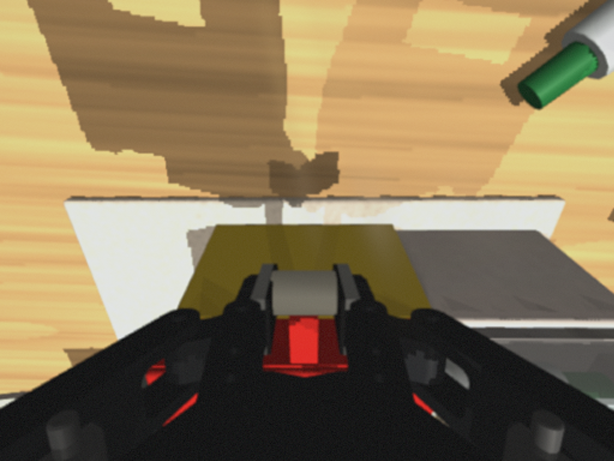

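```bash
cat > arc.py <<'E'
from st import *
def P(t,lean):
    c,s=np.cos(t),np.sin(t); a=np.radians(lean)
    return np.array([68-172*c+20*s+5*np.sin(a),0,117+172*s+20*c-5*np.cos(a)])
def lid(g): return np.arctan2(g[2]-117,68-g[0])-np.arctan2(20,172)
def rows(ts,leans):
    for i in range(len(ts)-1):
        d=P(ts[i+1],leans[i+1])-P(ts[i],leans[i]);a=np.radians(leans[i])
        y=np.array([np.sin(a),0,-np.cos(a)]);z=np.array([-np.cos(a),0,-np.sin(a)])
        print(round(ts[i+1],3),"turn x",round(-np.radians(leans[i+1]-leans[i]),3),"shift",(d@y).round(1),(d@z).round(1))
def stat(n=1):
    from workcell import robot
    s=robot.get_state();r=Rs.T@R.from_quat(s["tool_rot"]).as_matrix();g=w2s(s["tcp_pos"])*1e3-5*r[:,1]
    th=lid(g);v=np.array([g[0]-68,0,g[2]-117]);rad=np.linalg.norm(v);u=v/rad;tn=np.array([u[2],0,-u[0]])
    F=Rs.T@s["contact_force"]
    print("t",round(s["t"],2),"g",g.round(1),"theta",round(th,3),"radius",round(rad,1),"(173.2) Ftan",(F@tn).round(1),"Frad",(F@u).round(1),"Fy",F[1].round(1),"lean",np.degrees(np.arctan2(r[0,1],-r[2,1])).round(1),"q",s["q"].round(2),"op",round(s["opening"]*1e3,1))
    y=r[:,1];z=r[:,2];print("unit tan in tool",(r.T@tn).round(2),"unit rad in tool",(r.T@u).round(2),"axes x",r[:,0].round(3))
E
python3 -c "
from arc import *
stat()
ts=np.arange(0,.41,.05);rows(ts,14.75+ts*20)"
```

```text
t 5.35 g [-1.032e+02  1.000e-01  1.384e+02] theta 0.008 radius 172.5 (173.2) Ftan 6.4 Frad 6.3 Fy -20.8 lean 14.7 q [-0.07  0.14  2.26  0.07  0.48 -1.75] op 24.7
unit tan in tool [ 0.   -0.93 -0.37] unit rad in tool [ 0.   -0.37  0.93] axes x [-0.002  1.     0.001]
0.05 turn x -0.017 shift -8.0 -3.4
0.1 turn x -0.017 shift -7.7 -4.0
0.15 turn x -0.017 shift -7.5 -4.5
0.2 turn x -0.017 shift -7.1 -5.0
0.25 turn x -0.017 shift -6.8 -5.4
0.3 turn x -0.017 shift -6.4 -5.9
0.35 turn x -0.017 shift -6.0 -6.3
0.4 turn x -0.017 shift -5.6 -6.7
```

Emit:
carry_out:
  deltas:
    - [[0,0,0],[-1.5,0,0],1]
    - [[-0.017,0,0],[0,-8,-3.4],1]
    - [[-0.017,0,0],[0,-7.7,-4],1]

```text
t: 5.65
tcp_pos: [0.4544, -0.0183, 0.1502]
tool_rot: [0.55, 0.584, -0.433, -0.411]
contact_force: [-0.1, -8.9, -2.7]
opening: 0.0246
```

```bash
python3 -c "
from arc import *
stat()"
```

```text
t 5.65 g [-100.7   -0.4  155. ] theta 0.106 radius 173.0 (173.2) Ftan -2.7 Frad -0.0 Fy -8.9 lean 16.7 q [-0.07  0.1   2.27  0.08  0.49 -1.77] op 24.6
unit tan in tool [ 0.   -0.87 -0.49] unit rad in tool [ 0.   -0.49  0.87] axes x [-0.001  1.     0.003]
```

Works: spring felt, 2.7 N. Continue.

Emit:
carry_out:
  deltas:
    - [[-0.017,0,0],[-0.7,-7.5,-4.5],1]
    - [[-0.017,0,0],[0,-7.1,-5],1]
    - [[-0.017,0,0],[0,-6.8,-5.4],1]
    - [[-0.017,0,0],[0,-6.4,-5.9],1]
    - [[-0.017,0,0],[0,-6,-6.3],1]
    - [[-0.017,0,0],[0,-5.6,-6.7],1]

```text
t: 6.25
tcp_pos: [0.4723, -0.0173, 0.1981]
tool_rot: [0.57, 0.605, -0.403, -0.383]
contact_force: [-6.8, -5.3, -0.1]
opening: 0.0247
```

```bash
python3 -c "
from arc import *
stat()
ts=np.arange(0.4,1.11,.05);rows(ts,22.75+(ts-.4)*24)"
```

```text
t 6.25 g [-83.4  -0.4 202.7] theta 0.399 radius 173.9 (173.2) Ftan -3.6 Frad 6.1 Fy -4.9 lean 22.4 q [-0.08  0.01  2.25  0.12  0.5  -1.8 ] op 24.7
unit tan in tool [ 0.   -0.62 -0.79] unit rad in tool [ 0.   -0.79  0.62] axes x [-0.002  1.     0.004]
0.45 turn x -0.021 shift -5.1 -7.1
0.5 turn x -0.021 shift -4.6 -7.4
0.55 turn x -0.021 shift -4.1 -7.7
0.6 turn x -0.021 shift -3.5 -8.0
0.65 turn x -0.021 shift -3.0 -8.2
0.7 turn x -0.021 shift -2.4 -8.4
0.75 turn x -0.021 shift -1.8 -8.6
0.8 turn x -0.021 shift -1.2 -8.7
0.85 turn x -0.021 shift -0.6 -8.7
0.9 turn x -0.021 shift 0.0 -8.8
0.95 turn x -0.021 shift 0.7 -8.7
1.0 turn x -0.021 shift 1.3 -8.7
1.05 turn x -0.021 shift 1.9 -8.6
1.1 turn x -0.021 shift 2.5 -8.4
```

Emit:
carry_out:
  deltas:
    - [[-0.021,0,0],[-0.3,-5.4,-6.8],1]
    - [[-0.021,0,0],[0,-4.6,-7.4],1]
    - [[-0.021,0,0],[0,-4.1,-7.7],1]
    - [[-0.021,0,0],[0,-3.5,-8],1]
    - [[-0.021,0,0],[0,-3,-8.2],1]
    - [[-0.021,0,0],[0,-2.4,-8.4],1]
    - [[-0.021,0,0],[0,-1.8,-8.6],1]

```text
t: 6.95
tcp_pos: [0.5105, -0.0152, 0.2455]
tool_rot: [0.596, 0.633, -0.358, -0.341]
contact_force: [-29.7, -0.8, 27.9]
opening: 0.0247
```

```bash
python3 -c "
from arc import *
stat()"
```

```text
t 6.95 g [-45.7  -0.4 249.8] theta 0.747 radius 174.9 (173.2) Ftan -4.4 Frad 40.5 Fy 0.8 lean 30.8 q [-0.08 -0.05  2.23  0.18  0.43 -1.85] op 24.7
unit tan in tool [ 0.   -0.17 -0.99] unit rad in tool [ 0.   -0.99  0.17] axes x [-0.002  1.     0.005]
```

Emit:
carry_out:
  deltas:
    - [[0,0,0],[0,-2.5,0.4],1]

```text
t: 7.05
tcp_pos: [0.5108, -0.0153, 0.2475]
tool_rot: [0.597, 0.633, -0.357, -0.34]
contact_force: [33.1, 5.3, -44.4]
opening: 0.0246
```

```bash
sed -i 's/;a=np.radians(leans\[i\])$/;a=np.radians(leans[i+1])/' arc.py; python3 -c "
from arc import *
stat()
ts=np.arange(0.75,1.16,.05);rows(ts,31+(ts-.75)*20)"
```

```text
t 7.05 g [-45.4  -0.5 251.8] theta 0.756 radius 176.2 (173.2) Ftan -3.1 Frad -55.4 Fy 3.5 lean 31.0 q [-0.08 -0.05  2.23  0.18  0.43 -1.85] op 24.6
unit tan in tool [ 0.   -0.16 -0.99] unit rad in tool [ 0.   -0.99  0.16] axes x [-0.001  1.     0.005]
0.8 turn x -0.017 shift -1.0 -8.7
0.85 turn x -0.017 shift -0.5 -8.7
0.9 turn x -0.017 shift 0.1 -8.7
0.95 turn x -0.017 shift 0.7 -8.7
1.0 turn x -0.017 shift 1.3 -8.6
1.05 turn x -0.017 shift 1.9 -8.5
1.1 turn x -0.017 shift 2.4 -8.4
1.15 turn x -0.017 shift 3.0 -8.2
```

Emit:
carry_out:
  deltas:
    - [[0,0,0],[0,1.4,-0.2],1]

```text
t: 7.15
tcp_pos: [0.5109, -0.0152, 0.246]
tool_rot: [0.596, 0.633, -0.357, -0.34]
contact_force: [-28.1, -1.2, 26.8]
opening: 0.0247
```

```bash
python3 -c "
from arc import *
stat()
cap('wrist','w6',sc=1.5,marks=[(74,-82,172),(84,-82,172),(98,-135,150),(107,-135,150)])
cap('top','t6',crop=(240,120,330,230),sc=5,marks=[(74,-82,172),(84,-82,172),(98,-135,150),(107,-135,150)])
cap('scene','s6',crop=(170,170,270,270),sc=5,marks=[(74,-82,172),(84,-82,172),(98,-135,150),(107,-135,150)])
"
```

```text
t 7.15 g [-45.3  -0.4 250.3] theta 0.75 radius 174.9 (173.2) Ftan -4.0 Frad 38.6 Fy 0.4 lean 30.8 q [-0.08 -0.05  2.23  0.18  0.43 -1.85] op 24.7
unit tan in tool [ 0.   -0.17 -0.99] unit rad in tool [ 0.   -0.99  0.17] axes x [-0.002  1.     0.005]
(74, -82, 172) [170.5 247.6]
(84, -82, 172) [172.6 253. ]
(98, -135, 150) [130.8 242.3]
(107, -135, 150) [133.4 246.8]
(74, -82, 172) [287.9 155.2]
(84, -82, 172) [287.8 152. ]
(98, -135, 150) [303.9 148.8]
(107, -135, 150) [303.7 146. ]
(74, -82, 172) [209.  196.6]
(84, -82, 172) [206.2 197.9]
(98, -135, 150) [196.  193.3]
(107, -135, 150) [193.6 194.4]
```

View pics/w6.png

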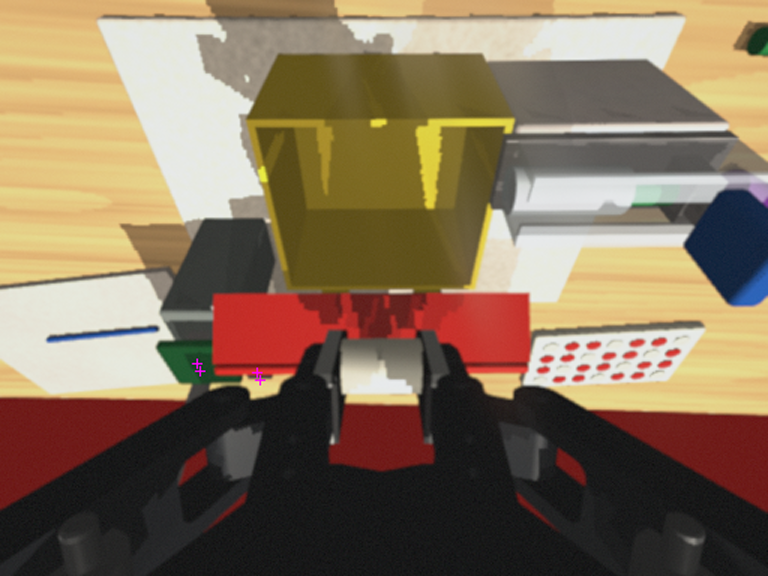

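View pics/t6.png

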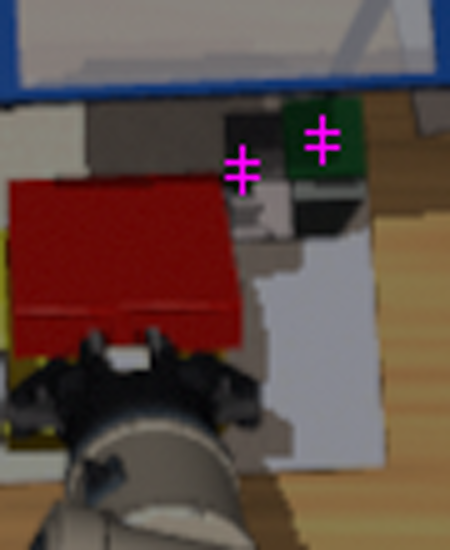

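View pics/s6.png

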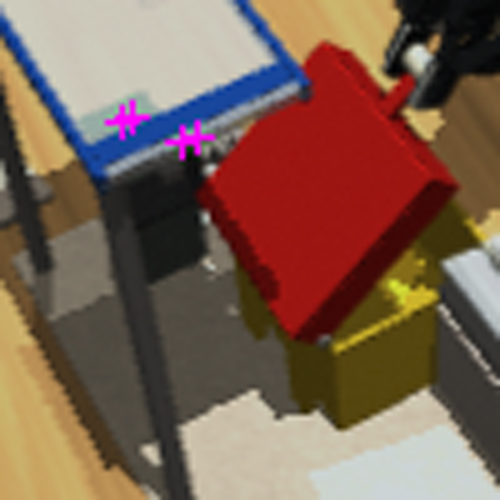

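Emit:
carry_out:
  deltas:
    - [[0,0,0],[0,-0.5,0.1],1]
    - [[-0.017,0,0],[0,-1,-8.7],1]
    - [[-0.017,0,0],[0,-0.5,-8.7],1]
    - [[-0.017,0,0],[0,0.1,-8.7],1]

```text
t: 7.7
tcp_pos: [0.533, -0.014, 0.2628]
tool_rot: [0.605, 0.642, -0.34, -0.324]
contact_force: [-14.8, 4.3, 15.1]
opening: 0.0245
```

```bash
python3 -c "
from arc import *
stat()"
```

```text
t 7.7 g [-23.5  -0.4 267. ] theta 0.907 radius 175.7 (173.2) Ftan -4.5 Frad 20.5 Fy 5.1 lean 33.9 q [-0.08 -0.04  2.21  0.21  0.39 -1.87] op 24.5
unit tan in tool [ 0.    0.04 -1.  ] unit rad in tool [ 0.   -1.   -0.04] axes x [-0.002  1.     0.005]
```

Emit:
carry_out:
  deltas:
    - [[-0.017,0,0],[0.2,0.3,-8.7],1]
    - [[-0.017,0,0],[0,1.2,-8.6],1]
    - [[-0.017,0,0],[0,1.8,-8.5],1]

```text
t: 8.0
tcp_pos: [0.5567, -0.0126, 0.2755]
tool_rot: [0.614, 0.651, -0.323, -0.308]
contact_force: [-9.9, 3.8, 12.2]
opening: 0.0248
```

```bash
python3 -c "
from arc import *
stat()"
```

```text
t 8.0 g [ 1.000e-01 -4.000e-01  2.795e+02] theta 1.06 radius 176.1 (173.2) Ftan -4.2 Frad 15.0 Fy 4.4 lean 37.0 q [-0.07 -0.03  2.19  0.24  0.35 -1.9 ] op 24.8
unit tan in tool [ 0.    0.25 -0.97] unit rad in tool [ 0.   -0.97 -0.25] axes x [-0.001  1.     0.004]
```

Emit:
carry_out:
  deltas:
    - [[-0.017,0,0],[0.3,2.1,-8.5],1]
    - [[-0.017,0,0],[0,2.8,-8.2],1]
    - [[0,0,0],[0,0,0],1]

```text
t: 8.3
tcp_pos: [0.5737, -0.0115, 0.2819]
tool_rot: [0.619, 0.657, -0.312, -0.297]
contact_force: [-6.9, 2.5, 9.8]
opening: 0.0249
```

```bash
python3 -c "
from arc import *
stat()
ts=np.arange(1.16,1.46,.02);rows(ts,39+ts*0)"
```

```text
t 8.3 g [ 17.   -0.3 285.8] theta 1.162 radius 176.3 (173.2) Ftan -3.6 Frad 11.4 Fy 2.8 lean 39.0 q [-0.07 -0.02  2.18  0.27  0.31 -1.93] op 24.9
unit tan in tool [-0.    0.38 -0.93] unit rad in tool [ 0.   -0.93 -0.38] axes x [-0.001  1.     0.004]
1.18 turn x -0.0 shift 1.3 -3.2
1.2 turn x -0.0 shift 1.4 -3.2
1.22 turn x -0.0 shift 1.5 -3.1
1.24 turn x -0.0 shift 1.5 -3.1
1.26 turn x -0.0 shift 1.6 -3.1
1.28 turn x -0.0 shift 1.6 -3.0
1.3 turn x -0.0 shift 1.7 -3.0
1.32 turn x -0.0 shift 1.8 -3.0
1.34 turn x -0.0 shift 1.8 -2.9
1.36 turn x -0.0 shift 1.9 -2.9
1.38 turn x -0.0 shift 1.9 -2.9
1.4 turn x -0.0 shift 2.0 -2.8
1.42 turn x -0.0 shift 2.1 -2.8
1.44 turn x -0.0 shift 2.1 -2.7
1.46 turn x -0.0 shift 2.2 -2.7
```

Emit:
carry_out:
  deltas:
    - [[0,0,0],[0.2,0.6,-1.6],1]
    - [[0,0,0],[0,0.6,-1.6],1]
    - [[0,0,0],[0,0.7,-1.6],1]
    - [[0,0,0],[0,0,0],1]

```text
t: 8.7
tcp_pos: [0.5782, -0.0112, 0.2832]
tool_rot: [0.619, 0.656, -0.312, -0.297]
contact_force: [-6.4, 0.4, 8.8]
opening: 0.0248
```

```bash
python3 -c "
from arc import *
stat()
cap('wrist','w7',sc=1.5,marks=[(74,-82,172),(84,-82,172),(98,-135,150),(107,-135,150)])
cap('top','t7',crop=(240,110,330,200),sc=6,marks=[])
stat()
"
```

```text
t 8.7 g [ 2.150e+01 -2.000e-01  2.871e+02] theta 1.188 radius 176.4 (173.2) Ftan -3.9 Frad 10.1 Fy 0.8 lean 38.9 q [-0.07 -0.01  2.17  0.26  0.32 -1.92] op 24.8
unit tan in tool [-0.    0.4  -0.92] unit rad in tool [ 0.   -0.92 -0.4 ] axes x [-0.001  1.     0.004]
(74, -82, 172) [160.2 153.8]
(84, -82, 172) [163.2 161.3]
(98, -135, 150) [117.4 154. ]
(107, -135, 150) [120.9 160.1]
t 8.8 g [ 2.140e+01 -2.000e-01  2.871e+02] theta 1.188 radius 176.4 (173.2) Ftan -3.1 Frad 10.0 Fy 1.6 lean 38.9 q [-0.07 -0.01  2.17  0.26  0.32 -1.92] op 24.5
unit tan in tool [-0.    0.4  -0.92] unit rad in tool [ 0.   -0.92 -0.4 ] axes x [-0.001  1.     0.004]
```

View pics/w7.png

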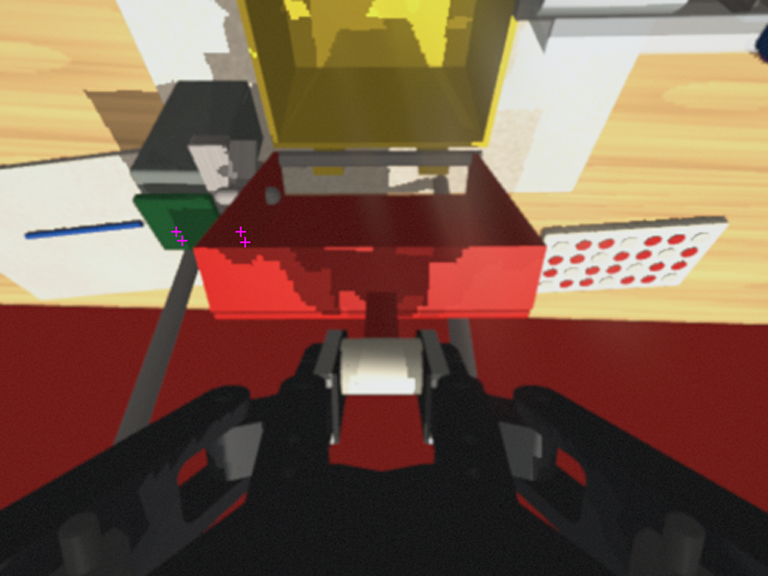

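View pics/t7.png

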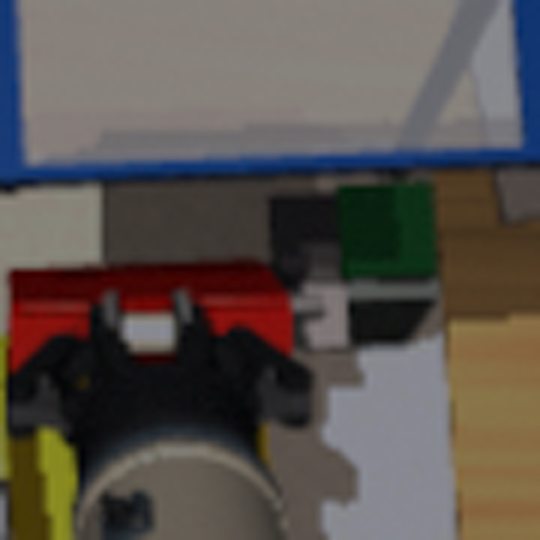

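Emit:
carry_out:
  deltas:
    - [[0,0,0],[0,0.2,-0.5],1]
    - [[0,0,0],[0,0.2,-0.5],1]

```text
t: 9.0
tcp_pos: [0.5791, -0.0112, 0.2835]
tool_rot: [0.619, 0.656, -0.312, -0.297]
contact_force: [-6.5, 0.4, 8.3]
opening: 0.0246
```

Emit:
carry_out:
  deltas:
    - [[0,0,0],[0,0.2,-0.5],1]
    - [[0,0,0],[0,0.2,-0.5],1]

```text
t: 9.2
tcp_pos: [0.5801, -0.0111, 0.2838]
tool_rot: [0.619, 0.656, -0.312, -0.297]
contact_force: [-6.6, 0.7, 7.6]
opening: 0.0245
```

```bash
python3 -c "
from arc import *
stat()"
```

```text
t 9.2 g [ 2.340e+01 -2.000e-01  2.877e+02] theta 1.199 radius 176.4 (173.2) Ftan -4.4 Frad 9.0 Fy 1.0 lean 38.9 q [-0.07 -0.01  2.17  0.26  0.32 -1.91] op 24.5
unit tan in tool [-0.    0.41 -0.91] unit rad in tool [ 0.   -0.91 -0.41] axes x [-0.001  1.     0.004]
```

Emit:
carry_out:
  deltas:
    - [[0,0,0],[0,0.2,-0.5],1]
    - [[0,0,0],[0,0.2,-0.5],1]

```text
t: 9.4
tcp_pos: [0.5811, -0.0111, 0.2841]
tool_rot: [0.619, 0.656, -0.312, -0.297]
contact_force: [-6.3, 0.6, 8.5]
opening: 0.0245
```

Emit:
carry_out:
  deltas:
    - [[0,0,0],[0,0.2,-0.5],1]
    - [[0,0,0],[0,0.2,-0.5],1]

```text
t: 9.6
tcp_pos: [0.582, -0.011, 0.2843]
tool_rot: [0.619, 0.656, -0.312, -0.298]
contact_force: [-6.4, 1.0, 7.6]
opening: 0.0246
```

Emit:
carry_out:
  deltas:
    - [[0,0,0],[0,0.2,-0.5],1]
    - [[0,0,0],[0,0.2,-0.5],1]

```text
t: 9.8
tcp_pos: [0.583, -0.0109, 0.2845]
tool_rot: [0.619, 0.656, -0.312, -0.298]
contact_force: [-6.4, 0.6, 7.1]
opening: 0.0247
```

Emit:
carry_out:
  deltas:
    - [[0,0,0],[0,0.2,-0.5],1]
    - [[0,0,0],[0,0.2,-0.5],1]

```text
t: 10.0
tcp_pos: [0.584, -0.0109, 0.2848]
tool_rot: [0.619, 0.656, -0.312, -0.298]
contact_force: [-6.5, 0.9, 5.9]
opening: 0.0246
```

Emit:
carry_out:
  deltas:
    - [[0,0,0],[0,0.2,-0.5],1]
    - [[0,0,0],[0,0.2,-0.5],1]

```text
t: 10.2
tcp_pos: [0.585, -0.0108, 0.285]
tool_rot: [0.619, 0.656, -0.312, -0.298]
contact_force: [-6.4, -0.4, 6.3]
opening: 0.0246
```

Emit:
carry_out:
  deltas:
    - [[0,0,0],[0,0.2,-0.5],1]
    - [[0,0,0],[0,0.3,-0.5],1]

```text
t: 10.4
tcp_pos: [0.5861, -0.0107, 0.2853]
tool_rot: [0.619, 0.656, -0.312, -0.298]
contact_force: [-5.8, -0.0, 7.5]
opening: 0.0248
```

Emit:
carry_out:
  deltas:
    - [[0,0,0],[0,0.2,-0.5],1]
    - [[0,0,0],[0,0.3,-0.5],1]

```text
t: 10.6
tcp_pos: [0.5872, -0.0107, 0.2855]
tool_rot: [0.619, 0.656, -0.312, -0.298]
contact_force: [-5.5, 0.3, 7.5]
opening: 0.0246
```

Emit:
carry_out:
  deltas:
    - [[0,0,0],[0,0.2,-0.5],1]
    - [[0,0,0],[0,0.3,-0.5],1]

```text
t: 10.8
tcp_pos: [0.5883, -0.0106, 0.2858]
tool_rot: [0.619, 0.656, -0.312, -0.298]
contact_force: [-5.8, 0.6, 7.0]
opening: 0.0249
```

Emit:
carry_out:
  deltas:
    - [[0,0,0],[0,0.2,-0.5],1]
    - [[0,0,0],[0,0.3,-0.5],1]

```text
t: 11.0
tcp_pos: [0.5894, -0.0106, 0.286]
tool_rot: [0.619, 0.656, -0.312, -0.298]
contact_force: [-5.0, 0.7, 6.9]
opening: 0.0249
```

```bash
python3 -c "
from arc import *
stat()"
```

```text
t 11.0 g [ 3.270e+01 -1.000e-01  2.899e+02] theta 1.254 radius 176.5 (173.2) Ftan -3.5 Frad 7.7 Fy 1.0 lean 38.9 q [-0.06  0.01  2.15  0.25  0.32 -1.9 ] op 24.9
unit tan in tool [-0.    0.46 -0.89] unit rad in tool [ 0.   -0.89 -0.46] axes x [-0.001  1.     0.004]
```

Emit:
carry_out:
  deltas:
    - [[0,0,0],[0,0.25,-0.5],1]
    - [[0,0,0],[0,0.25,-0.5],1]

```text
t: 11.2
tcp_pos: [0.5905, -0.0105, 0.2862]
tool_rot: [0.619, 0.656, -0.312, -0.298]
contact_force: [-5.2, -0.3, 5.7]
opening: 0.0248
```

Emit:
carry_out:
  deltas:
    - [[0,0,0],[0,0.25,-0.5],1]
    - [[0,0,0],[0,0.25,-0.5],1]

```text
t: 11.4
tcp_pos: [0.5916, -0.0104, 0.2864]
tool_rot: [0.619, 0.656, -0.312, -0.298]
contact_force: [-5.3, 1.2, 6.5]
opening: 0.0245
```

Emit:
carry_out:
  deltas:
    - [[0,0,0],[0,0.25,-0.5],1]
    - [[0,0,0],[0,0.25,-0.5],1]

```text
t: 11.6
tcp_pos: [0.5926, -0.0104, 0.2866]
tool_rot: [0.619, 0.656, -0.312, -0.298]
contact_force: [-5.7, 0.4, 6.0]
opening: 0.0247
```

Emit:
carry_out:
  deltas:
    - [[0,0,0],[0,0.25,-0.5],1]
    - [[0,0,0],[0,0.25,-0.5],1]

```text
t: 11.8
tcp_pos: [0.5937, -0.0103, 0.2869]
tool_rot: [0.619, 0.656, -0.312, -0.298]
contact_force: [-4.9, -0.4, 6.0]
opening: 0.0248
```

Emit:
carry_out:
  deltas:
    - [[0,0,0],[0,0.25,-0.5],1]
    - [[0,0,0],[0,0.25,-0.5],1]

```text
t: 12.0
tcp_pos: [0.5948, -0.0102, 0.287]
tool_rot: [0.619, 0.656, -0.312, -0.298]
contact_force: [-4.5, 0.9, 7.0]
opening: 0.0245
```

Emit:
carry_out:
  deltas:
    - [[0,0,0],[0,0.25,-0.5],1]
    - [[0,0,0],[0,0.25,-0.5],1]

```text
t: 12.2
tcp_pos: [0.5958, -0.0102, 0.2872]
tool_rot: [0.619, 0.656, -0.312, -0.298]
contact_force: [-4.6, -0.5, 4.4]
opening: 0.0244
```

Emit:
carry_out:
  deltas:
    - [[0,0,0],[0,0.25,-0.5],1]
    - [[0,0,0],[0,0.25,-0.5],1]

```text
t: 12.4
tcp_pos: [0.5969, -0.0101, 0.2874]
tool_rot: [0.619, 0.656, -0.313, -0.298]
contact_force: [-4.5, 1.3, 4.7]
opening: 0.0246
```

Emit:
carry_out:
  deltas:
    - [[0,0,0],[0,0.25,-0.5],1]
    - [[0,0,0],[0,0.25,-0.5],1]

```text
t: 12.6
tcp_pos: [0.598, -0.0101, 0.2876]
tool_rot: [0.619, 0.656, -0.313, -0.298]
contact_force: [-4.0, 1.0, 5.3]
opening: 0.0246
```

Emit:
carry_out:
  deltas:
    - [[0,0,0],[0,0.25,-0.5],1]
    - [[0,0,0],[0,0.25,-0.5],1]

```text
t: 12.8
tcp_pos: [0.599, -0.01, 0.2877]
tool_rot: [0.619, 0.656, -0.313, -0.298]
contact_force: [-3.5, -0.1, 5.0]
opening: 0.0249
```

Emit:
carry_out:
  deltas:
    - [[0,0,0],[0,0.25,-0.5],1]
    - [[0,0,0],[0,0.25,-0.5],1]

```text
t: 13.0
tcp_pos: [0.6001, -0.0099, 0.2879]
tool_rot: [0.619, 0.656, -0.313, -0.298]
contact_force: [-4.6, 0.5, 5.5]
opening: 0.0248
```

```bash
python3 -c "
from arc import *
stat()
cap('scene','s8',crop=(170,150,300,250),sc=6)
stat()
"
```

```text
t 13.0 g [ 4.350e+01 -1.000e-01  2.918e+02] theta 1.316 radius 176.5 (173.2) Ftan -3.8 Frad 6.0 Fy 0.8 lean 38.8 q [-0.06  0.02  2.12  0.24  0.33 -1.89] op 24.8
unit tan in tool [-0.    0.51 -0.86] unit rad in tool [ 0.   -0.86 -0.51] axes x [-0.001  1.     0.004]
t 13.05 g [ 4.350e+01 -1.000e-01  2.918e+02] theta 1.316 radius 176.5 (173.2) Ftan -3.5 Frad 6.0 Fy 2.2 lean 38.8 q [-0.06  0.02  2.12  0.24  0.33 -1.89] op 24.4
unit tan in tool [-0.    0.51 -0.86] unit rad in tool [ 0.   -0.86 -0.51] axes x [-0.001  1.     0.004]
```

View pics/s8.png

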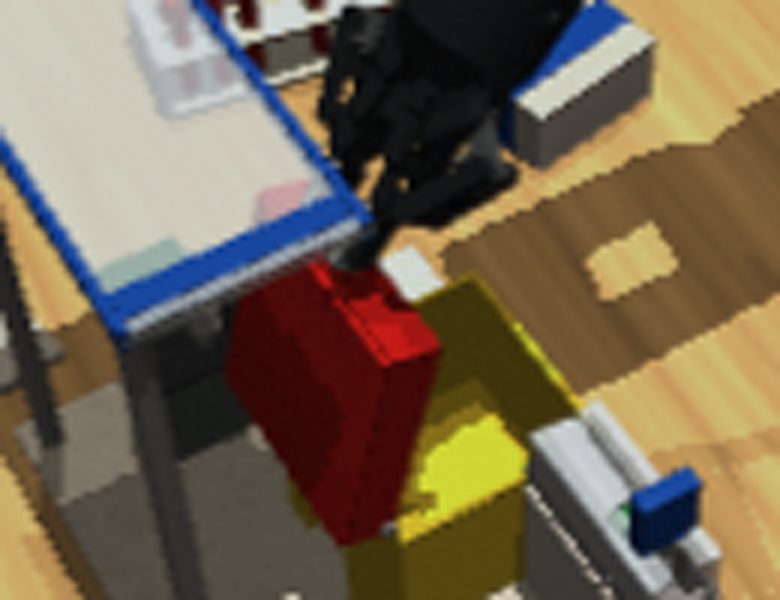

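Emit:
carry_out:
  deltas:
    - [[0,0,0],[0,0.3,-0.5],1]
    - [[0,0,0],[0,0.3,-0.5],1]

```text
t: 13.25
tcp_pos: [0.6013, -0.0099, 0.288]
tool_rot: [0.619, 0.656, -0.313, -0.298]
contact_force: [-3.7, 0.9, 5.4]
opening: 0.0241
```

Emit:
carry_out:
  deltas:
    - [[0,0,0],[0,0.3,-0.5],1]
    - [[0,0,0],[0,0.3,-0.5],1]

```text
t: 13.45
tcp_pos: [0.6025, -0.0098, 0.2882]
tool_rot: [0.619, 0.656, -0.313, -0.298]
contact_force: [-4.5, 1.7, 4.8]
opening: 0.0249
```

Emit:
carry_out:
  deltas:
    - [[0,0,0],[0,0.3,-0.5],1]
    - [[0,0,0],[0,0.3,-0.5],1]

```text
t: 13.65
tcp_pos: [0.6036, -0.0098, 0.2883]
tool_rot: [0.619, 0.656, -0.313, -0.298]
contact_force: [-4.0, 1.3, 5.6]
opening: 0.0246
```

Emit:
carry_out:
  deltas:
    - [[0,0,0],[0,0.3,-0.5],1]
    - [[0,0,0],[0,0.3,-0.5],1]

```text
t: 13.85
tcp_pos: [0.6048, -0.0097, 0.2885]
tool_rot: [0.619, 0.656, -0.313, -0.298]
contact_force: [-4.6, 1.0, 5.5]
opening: 0.025
```

Emit:
carry_out:
  deltas:
    - [[0,0,0],[0,0.3,-0.5],1]
    - [[0,0,0],[0,0.3,-0.5],1]

```text
t: 14.05
tcp_pos: [0.6059, -0.0096, 0.2886]
tool_rot: [0.619, 0.656, -0.313, -0.298]
contact_force: [-4.1, 1.6, 5.4]
opening: 0.0247
```

Emit:
carry_out:
  deltas:
    - [[0,0,0],[0,0.3,-0.5],1]
    - [[0,0,0],[0,0.3,-0.5],1]

```text
t: 14.25
tcp_pos: [0.6071, -0.0096, 0.2887]
tool_rot: [0.619, 0.656, -0.313, -0.298]
contact_force: [-4.0, 1.6, 5.9]
opening: 0.0247
```

Emit:
carry_out:
  deltas:
    - [[0,0,0],[0,0.3,-0.5],1]
    - [[0,0,0],[0,0.3,-0.5],1]

```text
t: 14.45
tcp_pos: [0.6083, -0.0095, 0.2888]
tool_rot: [0.619, 0.656, -0.313, -0.298]
contact_force: [-3.7, 2.0, 6.1]
opening: 0.0247
```

Emit:
carry_out:
  deltas:
    - [[0,0,0],[0,0.3,-0.5],1]
    - [[0,0,0],[0,0.3,-0.5],1]

```text
t: 14.65
tcp_pos: [0.6094, -0.0094, 0.2889]
tool_rot: [0.619, 0.656, -0.313, -0.298]
contact_force: [-4.7, 3.5, 6.0]
opening: 0.0248
```

Emit:
carry_out:
  deltas:
    - [[0,0,0],[0,0.3,-0.5],1]
    - [[0,0,0],[0,0.3,-0.5],1]

```text
t: 14.85
tcp_pos: [0.6104, -0.0094, 0.289]
tool_rot: [0.619, 0.656, -0.313, -0.298]
contact_force: [-4.6, 2.2, 5.8]
opening: 0.0245
```

Emit:
carry_out:
  deltas:
    - [[0,0,0],[0,0.3,-0.5],1]
    - [[0,0,0],[0,0.3,-0.5],1]

```text
t: 15.05
tcp_pos: [0.6115, -0.0093, 0.2891]
tool_rot: [0.619, 0.656, -0.313, -0.298]
contact_force: [-4.6, 2.0, 5.5]
opening: 0.0245
```

Emit:
carry_out:
  deltas:
    - [[0,0,0],[0,0.3,-0.5],1]
    - [[0,0,0],[0,0.3,-0.5],1]

```text
t: 15.25
tcp_pos: [0.6126, -0.0092, 0.2892]
tool_rot: [0.619, 0.656, -0.313, -0.298]
contact_force: [-5.6, 2.3, 6.3]
opening: 0.0247
```

```bash
python3 -c "
from arc import *
stat()
cap('wrist','w9',sc=1.5,marks=[(68,0,363),(74,-82,172),(84,-82,172)])
stat()
"
```

```text
t 15.25 g [ 5.600e+01 -1.000e-01  2.931e+02] theta 1.387 radius 176.5 (173.2) Ftan -5.0 Frad 6.7 Fy 2.6 lean 38.8 q [-0.06  0.04  2.1   0.23  0.33 -1.87] op 24.7
unit tan in tool [-0.    0.57 -0.82] unit rad in tool [ 0.   -0.82 -0.57] axes x [-0.001  1.     0.004]
(68, 0, 363) [254.6 446.9]
(74, -82, 172) [149.8 118.8]
(84, -82, 172) [153.5 128.4]
t 15.3 g [ 5.61e+01 -1.00e-01  2.93e+02] theta 1.387 radius 176.4 (173.2) Ftan -4.0 Frad 5.9 Fy 1.8 lean 38.8 q [-0.06  0.04  2.1   0.23  0.33 -1.87] op 24.7
unit tan in tool [-0.    0.57 -0.82] unit rad in tool [ 0.   -0.82 -0.57] axes x [-0.001  1.     0.004]
```

View pics/w9.png

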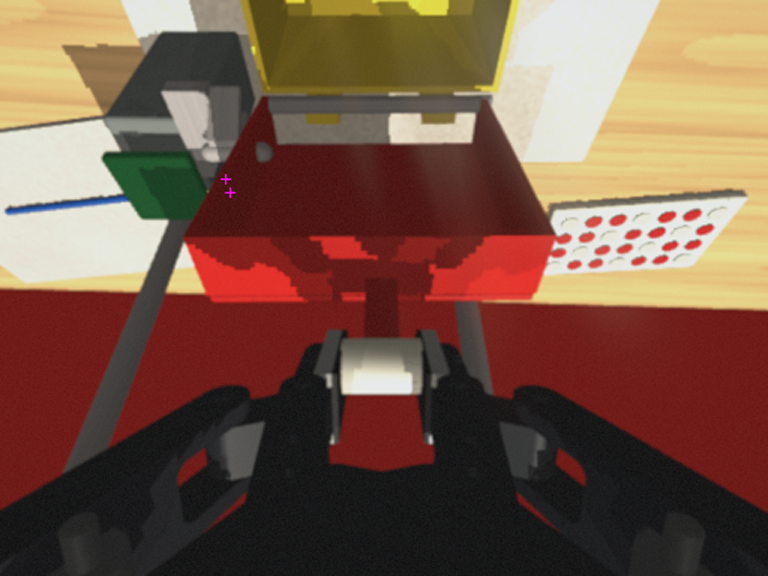

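Emit:
carry_out:
  deltas:
    - [[0,0,0],[0,0.35,-0.5],1]
    - [[0,0,0],[0,0.35,-0.5],1]

```text
t: 15.5
tcp_pos: [0.6138, -0.0092, 0.2892]
tool_rot: [0.619, 0.656, -0.313, -0.298]
contact_force: [-4.2, 2.2, 7.2]
opening: 0.0248
```

Emit:
carry_out:
  deltas:
    - [[0,0,0],[0,0.35,-0.5],1]
    - [[0,0,0],[0,0.35,-0.5],1]

```text
t: 15.7
tcp_pos: [0.6151, -0.0091, 0.2893]
tool_rot: [0.619, 0.656, -0.313, -0.298]
contact_force: [-4.0, 1.9, 5.4]
opening: 0.0244
```

Emit:
carry_out:
  deltas:
    - [[0,0,0],[0,0.35,-0.5],1]
    - [[0,0,0],[0,0.35,-0.5],1]

```text
t: 15.9
tcp_pos: [0.6163, -0.009, 0.2894]
tool_rot: [0.619, 0.656, -0.313, -0.298]
contact_force: [-4.2, 3.1, 5.2]
opening: 0.0244
```

Emit:
carry_out:
  deltas:
    - [[0,0,0],[0,0.35,-0.5],1]
    - [[0,0,0],[0,0.35,-0.5],1]

```text
t: 16.1
tcp_pos: [0.6175, -0.009, 0.2894]
tool_rot: [0.619, 0.656, -0.313, -0.298]
contact_force: [-4.4, 2.2, 5.5]
opening: 0.0248
```

Emit:
carry_out:
  deltas:
    - [[0,0,0],[0,0.35,-0.5],1]
    - [[0,0,0],[0,0.35,-0.5],1]

```text
t: 16.3
tcp_pos: [0.6187, -0.0089, 0.2895]
tool_rot: [0.619, 0.656, -0.313, -0.298]
contact_force: [-4.9, 2.4, 5.3]
opening: 0.0247
```

Emit:
carry_out:
  deltas:
    - [[0,0,0],[0,0.35,-0.5],1]
    - [[0,0,0],[0,0.35,-0.5],1]

```text
t: 16.5
tcp_pos: [0.6199, -0.0088, 0.2895]
tool_rot: [0.619, 0.656, -0.313, -0.298]
contact_force: [-4.5, 2.7, 5.0]
opening: 0.0247
```

Emit:
carry_out:
  deltas:
    - [[0,0,0],[0,0.35,-0.5],1]
    - [[0,0,0],[0,0.35,-0.5],1]

```text
t: 16.7
tcp_pos: [0.621, -0.0088, 0.2895]
tool_rot: [0.619, 0.656, -0.313, -0.298]
contact_force: [-5.7, 2.9, 5.3]
opening: 0.0243
```

Emit:
carry_out:
  deltas:
    - [[0,0,0],[0,0.35,-0.5],1]
    - [[0,0,0],[0,0.35,-0.5],1]

```text
t: 16.9
tcp_pos: [0.6221, -0.0087, 0.2896]
tool_rot: [0.619, 0.656, -0.313, -0.298]
contact_force: [-7.7, 2.4, 7.4]
opening: 0.025
```

Emit:
carry_out:
  deltas:
    - [[0,0,0],[0,0.35,-0.5],1]

```text
t: 17.0
tcp_pos: [0.6226, -0.0086, 0.2895]
tool_rot: [0.619, 0.656, -0.313, -0.299]
contact_force: [-8.2, 2.4, 7.1]
opening: 0.0249
```

Emit:
carry_out:
  deltas:
    - [[0,0,0],[0,0.35,-0.5],1]

```text
t: 17.1
tcp_pos: [0.6231, -0.0086, 0.2895]
tool_rot: [0.619, 0.656, -0.313, -0.299]
contact_force: [-8.7, 1.6, 8.3]
opening: 0.0246
```

```bash
python3 -c "
from arc import *
stat()
cap('scene','s9',crop=(170,150,300,250),sc=6)
stat()
"
```

```text
t 17.1 g [ 66.5  -0.  293.4] theta 1.446 radius 176.4 (173.2) Ftan -8.6 Frad 8.4 Fy 2.1 lean 38.7 q [-0.05  0.06  2.08  0.22  0.34 -1.86] op 24.6
unit tan in tool [-0.    0.62 -0.79] unit rad in tool [ 0.   -0.79 -0.62] axes x [-0.001  1.     0.004]
t 17.15 g [ 66.5  -0.  293.4] theta 1.446 radius 176.4 (173.2) Ftan -9.0 Frad 7.7 Fy 1.7 lean 38.7 q [-0.05  0.06  2.08  0.22  0.34 -1.86] op 24.6
unit tan in tool [-0.    0.62 -0.79] unit rad in tool [ 0.   -0.79 -0.62] axes x [-0.001  1.     0.004]
```

View pics/s9.png

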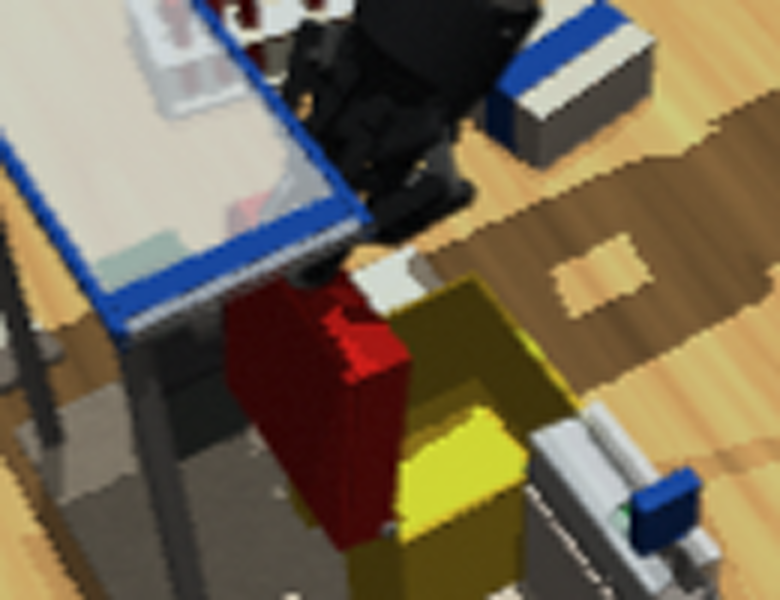

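Emit:
carry_out:
  deltas:
    - [[0,0,0],[0,0.35,-0.5],1]
    - [[0,0,0],[0,0.35,-0.5],1]

```text
t: 17.35
tcp_pos: [0.624, -0.0085, 0.2895]
tool_rot: [0.618, 0.656, -0.313, -0.299]
contact_force: [-10.5, 0.6, 9.7]
opening: 0.0247
```

```bash
python3 -c "
from arc import *
stat()
"
```

```text
t 17.35 g [ 67.4  -0.  293.4] theta 1.452 radius 176.4 (173.2) Ftan -10.4 Frad 9.7 Fy 1.2 lean 38.7 q [-0.05  0.06  2.08  0.22  0.34 -1.86] op 24.7
unit tan in tool [-0.    0.62 -0.78] unit rad in tool [ 0.   -0.78 -0.62] axes x [-0.001  1.     0.004]
```

Emit:
carry_out:
  deltas:
    - [[0,0,0],[0,-0.6,0.8],1]
    - [[0,0,0],[0,-0.6,0.8],1]
    - [[0,0,0],[0,-0.6,0.8],1]

```text
t: 17.65
tcp_pos: [0.6214, -0.0088, 0.2895]
tool_rot: [0.619, 0.656, -0.313, -0.299]
contact_force: [-5.7, 1.7, 5.0]
opening: 0.0246
```

```bash
python3 -c "
from arc import *
stat()
"
```

```text
t 17.65 g [ 6.480e+01 -1.000e-01  2.934e+02] theta 1.437 radius 176.5 (173.2) Ftan -5.5 Frad 5.1 Fy 2.0 lean 38.7 q [-0.06  0.06  2.08  0.22  0.34 -1.87] op 24.6
unit tan in tool [-0.    0.61 -0.79] unit rad in tool [ 0.   -0.79 -0.61] axes x [-0.001  1.     0.004]
```

Emit:
carry_out:
  deltas:
    - [[0,0,0],[0,-0.6,0.8],1]
    - [[0,0,0],[0,-0.6,0.8],1]
    - [[0,0,0],[0,-0.6,0.8],1]

```text
t: 17.95
tcp_pos: [0.6186, -0.0089, 0.2894]
tool_rot: [0.619, 0.656, -0.313, -0.298]
contact_force: [-4.6, 3.4, 5.4]
opening: 0.0247
```

Emit:
carry_out:
  deltas:
    - [[0,0,0],[0,-0.6,0.8],1]
    - [[0,0,0],[0,-0.6,0.8],1]
    - [[0,0,0],[0,-0.6,0.8],1]

```text
t: 18.25
tcp_pos: [0.6156, -0.0091, 0.2893]
tool_rot: [0.619, 0.656, -0.313, -0.298]
contact_force: [-4.2, 3.3, 5.5]
opening: 0.025
```

Emit:
carry_out:
  deltas:
    - [[0,0,0],[0,-0.55,0.8],1]
    - [[0,0,0],[0,-0.55,0.8],1]

```text
t: 18.45
tcp_pos: [0.6137, -0.0092, 0.2892]
tool_rot: [0.619, 0.656, -0.313, -0.298]
contact_force: [-5.0, 2.6, 6.3]
opening: 0.0245
```

Emit:
carry_out:
  deltas:
    - [[0,0,0],[0,-0.55,0.8],1]
    - [[0,0,0],[0,-0.55,0.8],1]

```text
t: 18.65
tcp_pos: [0.6118, -0.0093, 0.2891]
tool_rot: [0.619, 0.656, -0.313, -0.298]
contact_force: [-4.6, 2.0, 4.7]
opening: 0.0248
```

Emit:
carry_out:
  deltas:
    - [[0,0,0],[0,-0.55,0.8],1]
    - [[0,0,0],[0,-0.55,0.8],1]

```text
t: 18.85
tcp_pos: [0.6098, -0.0094, 0.2889]
tool_rot: [0.619, 0.656, -0.313, -0.298]
contact_force: [-3.9, 3.2, 6.0]
opening: 0.0247
```

Emit:
carry_out:
  deltas:
    - [[0,0,0],[0,-0.55,0.8],1]
    - [[0,0,0],[0,-0.55,0.8],1]

```text
t: 19.05
tcp_pos: [0.608, -0.0096, 0.2888]
tool_rot: [0.619, 0.656, -0.313, -0.298]
contact_force: [-3.0, 3.0, 4.4]
opening: 0.0248
```

Emit:
carry_out:
  deltas:
    - [[0,0,0],[0,-0.5,0.8],1]

```text
t: 19.15
tcp_pos: [0.6071, -0.0097, 0.2887]
tool_rot: [0.619, 0.656, -0.313, -0.298]
contact_force: [-1.0, 5.2, 5.1]
opening: 0.0244
```

Emit:
carry_out:
  deltas:
    - [[0,0,0],[0,-0.5,0.8],1]

```text
t: 19.25
tcp_pos: [0.6063, -0.0097, 0.2886]
tool_rot: [0.619, 0.656, -0.313, -0.298]
contact_force: [-0.7, 4.4, 4.7]
opening: 0.0246
```

Emit:
carry_out:
  deltas:
    - [[0,0,0],[0,-0.5,0.8],1]

```text
t: 19.35
tcp_pos: [0.6054, -0.0098, 0.2885]
tool_rot: [0.619, 0.656, -0.313, -0.298]
contact_force: [-0.7, 5.6, 5.4]
opening: 0.0252
```

Emit:
carry_out:
  deltas:
    - [[0,0,0],[0,-0.5,0.8],1]

```text
t: 19.45
tcp_pos: [0.6046, -0.0099, 0.2885]
tool_rot: [0.619, 0.656, -0.313, -0.298]
contact_force: [0.4, 5.7, 3.8]
opening: 0.0246
```

```bash
python3 -c "
from arc import *
stat()
"
```

```text
t 19.45 g [ 47.9  -0.3 292.4] theta 1.341 radius 176.5 (173.2) Ftan 1.2 Frad 3.7 Fy 5.6 lean 38.8 q [-0.06  0.03  2.12  0.23  0.33 -1.88] op 24.6
unit tan in tool [-0.    0.53 -0.85] unit rad in tool [ 0.   -0.85 -0.53] axes x [-0.001  1.     0.004]
```

Emit:
carry_out:
  deltas:
    - [[0,0,0],[0,0,0],0]
    - [[0,0,0],[0,0,0],0]
    - [[0,0,0],[0,0,0],0]
    - [[0,0,0],[0,0,0],0]
    - [[0,0,0],[0,-10,0],0]
    - [[0,0,0],[0,-20,0],0]
    - [[0,0,0],[0,-25,0],0]
    - [[0,0,0],[0,-25,0],0]
    - [[0,0,0],[0,-15,0],0]
    - [[0,0,0],[0,0,0],0]

```text
t: 20.45
tcp_pos: [0.5444, -0.0139, 0.3646]
tool_rot: [0.619, 0.656, -0.312, -0.297]
contact_force: [-0.2, 0.3, -0.1]
opening: 0.0427
```

```bash
python3 -c "
from arc import *
stat()
cap('wrist','w10',sc=1.5,marks=[(74,-82,172),(84,-82,172),(98,-135,150),(107,-135,150),(-35,169.5,178),(66,66,110),(-66,66,110)])
cap('scene','s10',crop=(150,150,300,280),sc=5)
"
```

```text
t 20.45 g [-12.4  -1.  368.5] theta 1.146 radius 264.0 (173.2) Ftan -0.2 Frad -0.0 Fy 0.3 lean 38.9 q [-0.08 -0.18  2.12  0.18  0.53 -1.83] op 42.7
unit tan in tool [ 0.    0.36 -0.93] unit rad in tool [ 0.   -0.93 -0.36] axes x [-0.001  1.     0.003]
(74, -82, 172) [182.7 121.9]
(84, -82, 172) [184.5 128.5]
(98, -135, 150) [147.1 125. ]
(107, -135, 150) [149.3 130.3]
(-35, 169.5, 178) [462.5  21.3]
(66, 66, 110) [306.2  83.7]
(-66, 66, 110) [330.1 -52.9]
```

View pics/w10.png

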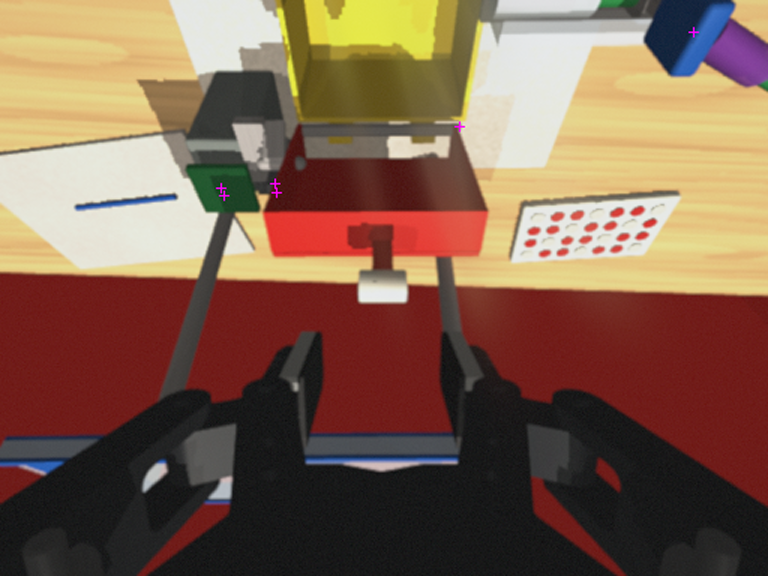

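View pics/s10.png

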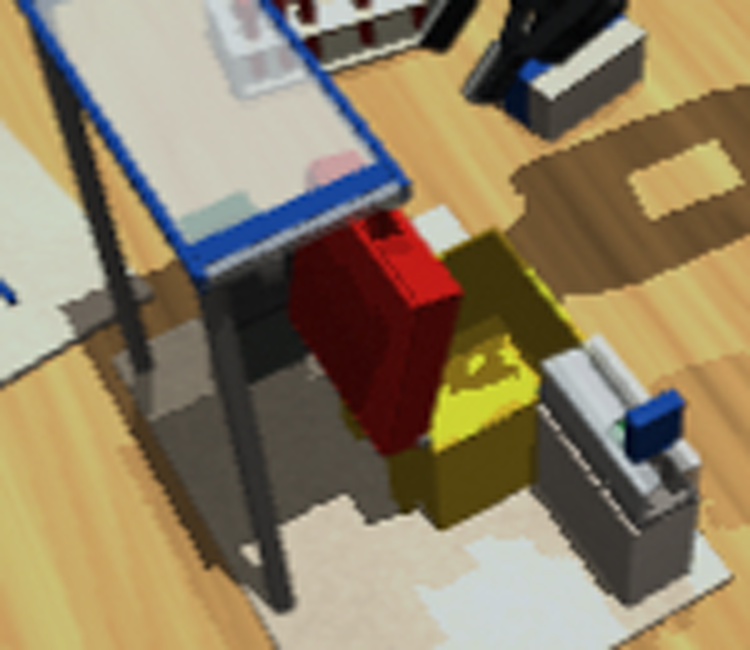

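Emit:
carry_out:
  deltas:
    - [[0.136,0,0],[20,-5,0],0]
    - [[0.136,0,0],[40,0,0],1]
    - [[0.136,0,0],[40,0,0],1]
    - [[0.136,0,0],[40,0,0],1]
    - [[0.136,0,0],[40,0,0],1]
    - [[0,0,0],[35,0,0],1]
    - [[0,0.14,0],[0,0,0],1]
    - [[0,0.14,0],[0,0,0],1]
    - [[0,0.14,0],[0,0,0],1]
    - [[0,0.14,0],[0,0,0],1]

```text
t: 21.55
tcp_pos: [0.5296, 0.2012, 0.3649]
tool_rot: [-0.608, -0.356, 0.36, 0.612]
contact_force: [0.6, -0.2, -0.2]
opening: 0.0001
```

Emit:
carry_out:
  deltas:
    - [[0,0.14,0],[0,0,0],1]
    - [[0,0.14,0],[0,0,0],1]
    - [[0,0.14,0],[0,0,0],1]
    - [[0,0.14,0],[0,0,0],1]
    - [[0,0.14,0],[0,0,0],1]
    - [[0,0.14,0],[0,0,0],1]
    - [[0,0.14,0],[0,0,0],1]
    - [[0,0,0],[0,0,0],1]

```text
t: 22.35
tcp_pos: [0.5296, 0.201, 0.3652]
tool_rot: [-0.705, -0.028, 0.032, 0.708]
contact_force: [0.4, -0.5, 0.4]
opening: -0.0005
```

```bash
python3 -c "
from arc import *
show()
cap('wrist','w11',sc=1.5,marks=[(-53,169.5,200),(-17,169.5,200),(-17,155.5,200),(-53,155.5,200),(-35,66,118),(66,66,110),(-66,66,110)])
"
```

```text
t 22.35 grasp st mm [-12.1 214.4 370.2] q [0.36 0.17 1.61 0.01 1.37 0.27] open -0.5
F st [ 0.32 -0.55  0.44]  M [ 0.03 -0.03 -0.01]
axes st
 [[ 1.    -0.006 -0.03 ]
 [ 0.03   0.003  1.   ]
 [-0.006 -1.     0.003]] lean -0.37
(-53, 169.5, 200) [217.2 214.7]
(-17, 169.5, 200) [249.4 215.7]
(-17, 155.5, 200) [249.1 227.4]
(-53, 155.5, 200) [217.2 226.4]
(-35, 66, 118) [236.7 261.2]
(66, 66, 110) [303.3 260.5]
(-66, 66, 110) [216.7 257.9]
```

View pics/w11.png

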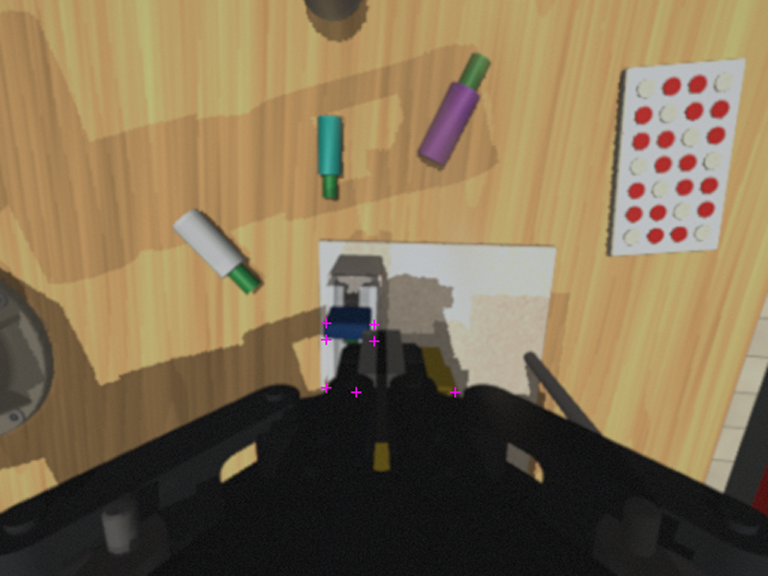

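Emit:
carry_out:
  deltas:
    - [[0,0.03,0],[-11,30,-5],1]
    - [[0,0,0],[-12,40,-5],1]
    - [[0,0,0],[0,40,0],1]
    - [[0,0,0],[0,40,0],1]
    - [[0,0,0],[0,30,0],1]
    - [[0,0,0],[0,9,0],1]
    - [[0,0,0],[0,0,0],1]

```text
t: 23.1
tcp_pos: [0.5058, 0.1897, 0.1765]
tool_rot: [-0.706, -0.018, 0.024, 0.708]
contact_force: [0.1, 0.7, -0.4]
opening: 0.0003
```

```bash
python3 -c "
from arc import *
show([-35,183,181])
cap('wrist','w12',sc=1.5,marks=[(-53,169.5,200),(-17,169.5,200),(-17,169.5,156),(-53,169.5,156)])
cap('scene','s12',crop=(200,150,320,270),sc=5)
"
```

```text
t 23.1 grasp st mm [-36.5 204.4 181.5] q [0.35 0.3  1.88 0.01 0.97 0.29] open 0.3
F st [ 0.11  0.74 -0.43]  M [0.01 0.04 0.03]
axes st
 [[ 1.    -0.007 -0.004]
 [ 0.004  0.003  1.   ]
 [-0.007 -1.     0.003]] lean -0.42
shift(after turn) [  1.4   0.5 -21.4] tcp-frame shift if turn first: [  1.4   0.5 -21.4]
(-53, 169.5, 200) [217.4 342.6]
(-17, 169.5, 200) [297.2 343.4]
(-17, 169.5, 156) [286.7 285.2]
(-53, 169.5, 156) [227.2 284.7]
```

View pics/w12.png

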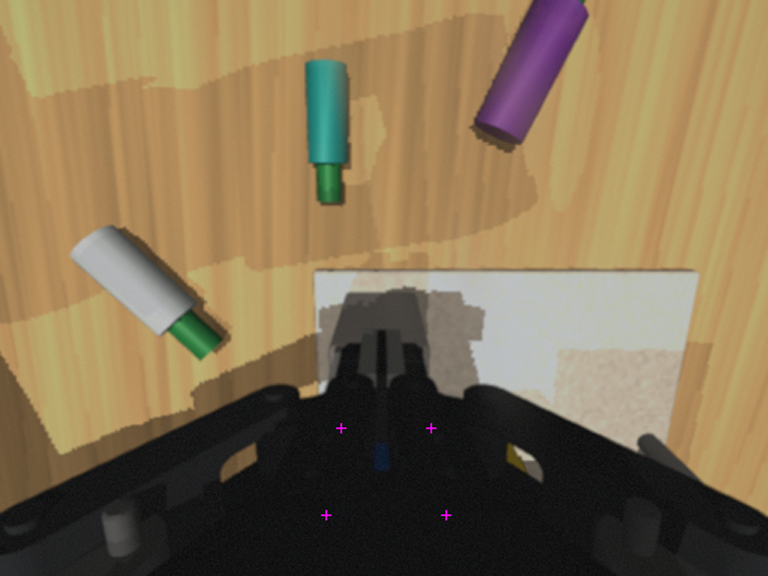

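View pics/s12.png

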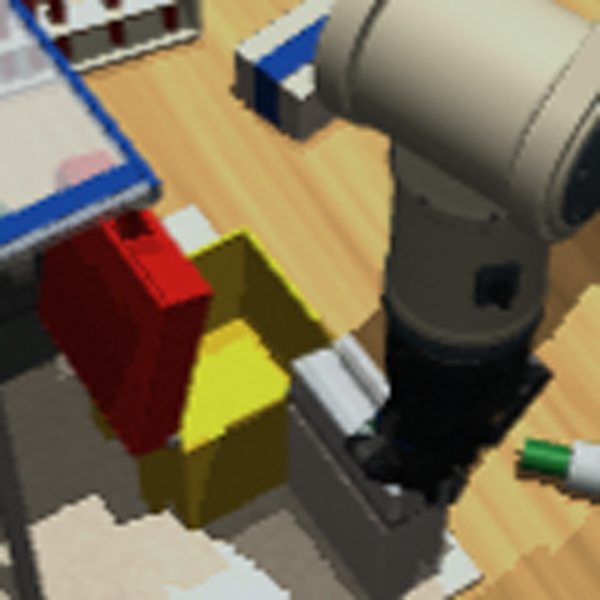

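Emit:
carry_out:
  deltas:
    - [[0,0,0],[1,0,-10],1]
    - [[0,0,0],[0,0,-10],1]
    - [[0,0,0],[0,0,-6],1]
    - [[0,0,0],[0,0,-6],1]
    - [[0,0,0],[0,0,0],1]

```text
t: 23.7
tcp_pos: [0.5096, 0.1574, 0.1781]
tool_rot: [-0.705, -0.019, 0.021, 0.708]
contact_force: [0.7, 2.5, 0.7]
opening: 0.0003
```

```bash
python3 -c "
from arc import *
show()
"
```

```text
t 23.7 grasp st mm [-34.5 171.9 183.1] q [0.29 0.29 1.89 0.01 0.96 0.23] open 0.3
F st [0.87 2.5  0.72]  M [ 0.32 -0.06  0.02]
axes st
 [[ 1.    -0.003 -0.001]
 [ 0.001  0.004  1.   ]
 [-0.003 -1.     0.004]] lean -0.2
```

Emit:
carry_out:
  deltas:
    - [[0,0,0],[0,0,-10],1]
    - [[0,0,0],[0,0,-10],1]
    - [[0,0,0],[0,0,-10],1]
    - [[0,0,0],[0,0,-10],1]
    - [[0,0,0],[0,0,-10],1]
    - [[0,0,0],[0,0,-10],1]
    - [[0,0,0],[0,0,-5],1]

```text
t: 24.4
tcp_pos: [0.5133, 0.0923, 0.1776]
tool_rot: [-0.705, -0.019, 0.021, 0.708]
contact_force: [2.1, 6.5, 4.3]
opening: 0.0001
```

```bash
python3 -c "
from arc import *
show()
"
```

```text
t 24.4 grasp st mm [-34.4 106.7 182.6] q [0.17 0.27 1.92 0.01 0.95 0.11] open 0.1
F st [2.43 6.34 4.28]  M [ 0.82 -0.16  0.04]
axes st
 [[ 1.    -0.004 -0.001]
 [ 0.001  0.004  1.   ]
 [-0.004 -1.     0.004]] lean -0.21
```

Emit:
carry_out:
  deltas:
    - [[0,0,0],[0,0,-2],1]
    - [[0,0,0],[0,0,-2],1]
    - [[0,0,0],[0,0,0],1]

```text
t: 24.7
tcp_pos: [0.5135, 0.0888, 0.1776]
tool_rot: [-0.705, -0.019, 0.021, 0.708]
contact_force: [0.3, 5.5, 3.5]
opening: -0.0001
```

```bash
python3 -c "
from arc import *
show()
cap('scene','s13',crop=(200,170,320,290),sc=5)
"
```

```text
t 24.7 grasp st mm [-34.4 103.3 182.6] q [0.17 0.27 1.92 0.01 0.95 0.11] open -0.1
F st [0.65 5.49 3.48]  M [ 0.77 -0.23  0.07]
axes st
 [[ 1.    -0.004 -0.001]
 [ 0.001  0.004  1.   ]
 [-0.004 -1.     0.004]] lean -0.21
```

View pics/s13.png

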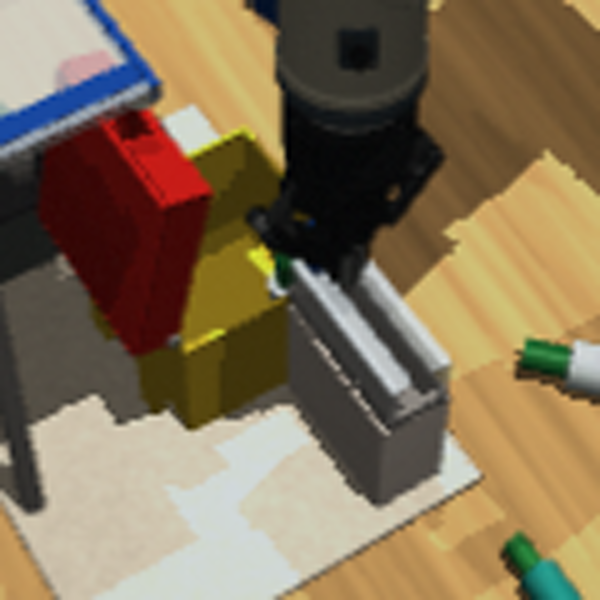

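Emit:
carry_out:
  deltas:
    - [[0,0,0],[0,0,-1.5],1]
    - [[0,0,0],[0,0,-1],1]
    - [[0,0,0],[0,0,0],1]

```text
t: 25.05
tcp_pos: [0.5137, 0.0865, 0.1776]
tool_rot: [-0.705, -0.019, 0.021, 0.708]
contact_force: [0.5, 5.9, 4.2]
opening: 0.0
```

```bash
python3 -c "
from arc import *
show()
cap('scene','s14',crop=(200,170,320,290),sc=5)
"
```

```text
t 25.05 grasp st mm [-34.4 101.  182.6] q [0.16 0.27 1.92 0.01 0.95 0.1 ] open 0.0
F st [0.82 5.88 4.17]  M [ 0.82 -0.19  0.02]
axes st
 [[ 1.    -0.004 -0.001]
 [ 0.001  0.004  1.   ]
 [-0.004 -1.     0.004]] lean -0.21
```

View pics/s14.png

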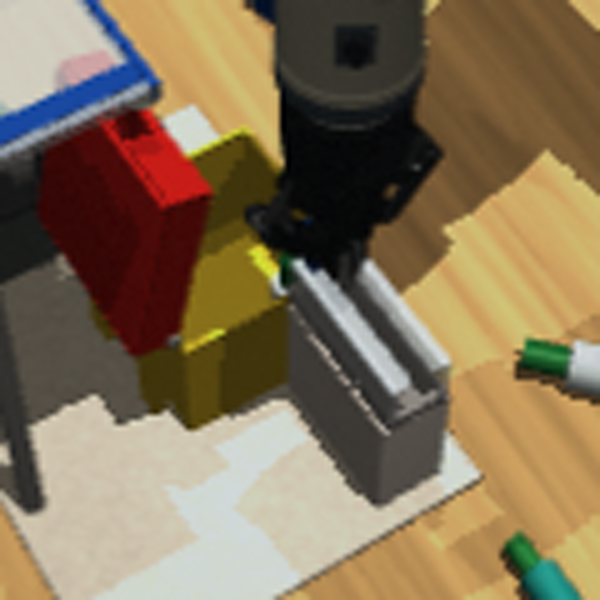

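Emit:
carry_out:
  deltas:
    - [[0,0,0],[0,0,-1],1]
    - [[0,0,0],[0,0,-1],1]
    - [[0,0,0],[0,0,0],1]

```text
t: 25.4
tcp_pos: [0.5138, 0.0854, 0.1776]
tool_rot: [-0.705, -0.019, 0.021, 0.709]
contact_force: [-0.1, 11.4, 4.1]
opening: -0.0
```

```bash
python3 -c "
from arc import *
show()
cap('scene','s15',crop=(230,190,310,250),sc=8)
"
```

```text
t 25.4 grasp st mm [-34.3  99.9 182.6] q [0.16 0.27 1.92 0.01 0.95 0.1 ] open -0.0
F st [ 0.57 11.36  4.11]  M [ 1.56 -0.17  0.02]
axes st
 [[ 1.    -0.004 -0.001]
 [ 0.001  0.006  1.   ]
 [-0.004 -1.     0.006]] lean -0.21
```

View pics/s15.png

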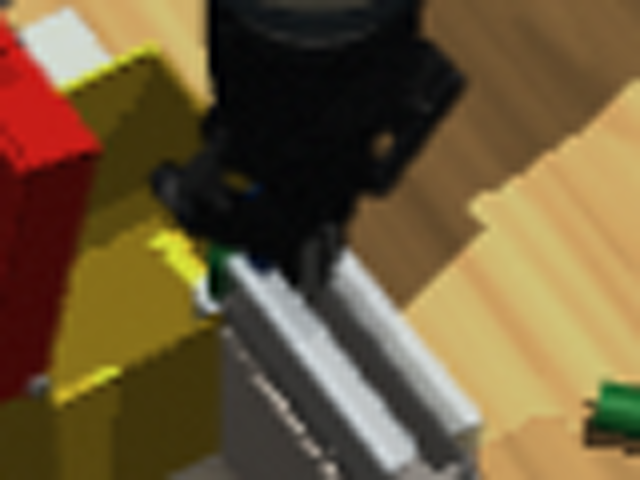

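```bash
python3 -c "
from arc import *
cap('top','t16',crop=(190,120,310,220),sc=6)
cap('wrist','w16',sc=1.5)
"
```

```text
(no output)
```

View pics/t16.png

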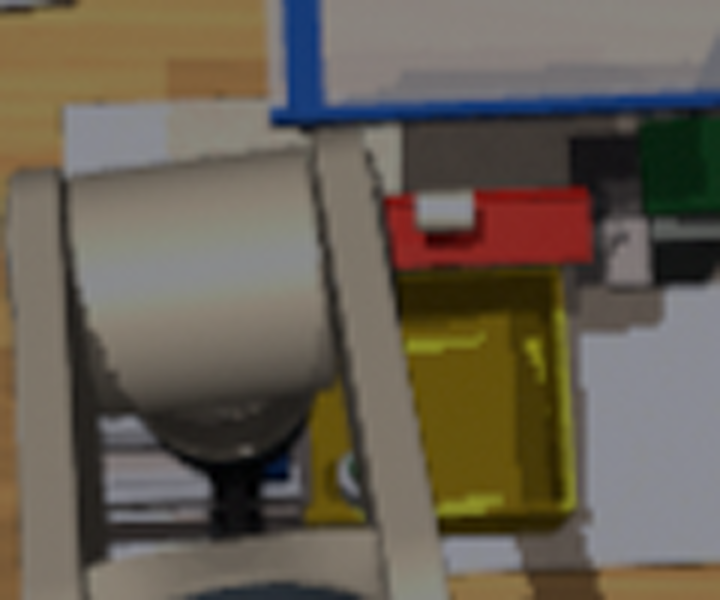

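View pics/w16.png

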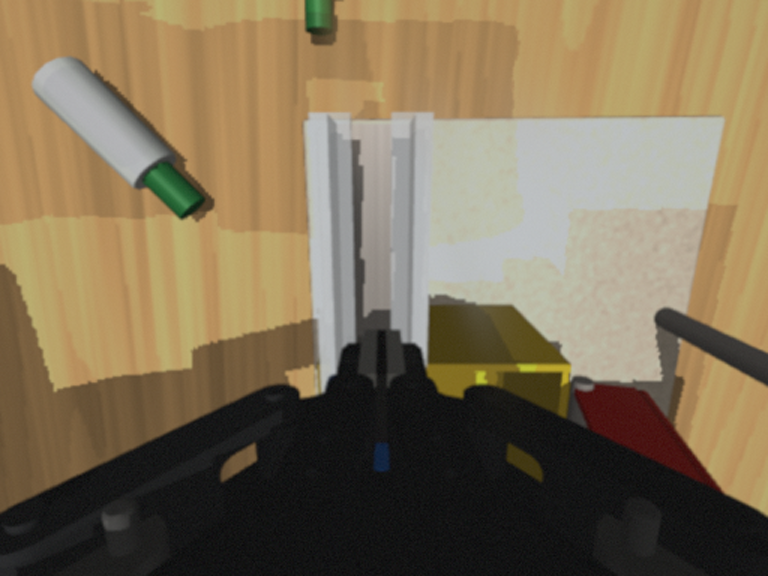

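Emit:
carry_out:
  deltas:
    - [[0,0,0],[0,0,15],1]
    - [[0,0,0],[0,0,20],1]
    - [[0,0,0],[0,0,25],1]
    - [[0,0,0],[0,0,30],1]
    - [[0,0,0],[0,0,25],1]
    - [[0,0,0],[0,-40,0],1]
    - [[0,0,0],[0,-40,0],1]
    - [[0,0,0],[0,-40,0],1]

```text
t: 26.35
tcp_pos: [0.5063, 0.1987, 0.2981]
tool_rot: [-0.706, -0.018, 0.023, 0.707]
contact_force: [1.6, 0.9, -0.2]
opening: 0.0003
```

```bash
python3 -c "
from arc import *
show()
cap('top','t17',crop=(190,120,310,220),sc=6)
cap('scene','s17',crop=(200,170,320,290),sc=5)
"
```

```text
t 26.35 grasp st mm [-35.5 213.4 303.1] q [0.37 0.18 1.74 0.   1.22 0.31] open 0.3
F st [ 1.64  0.8  -0.15]  M [-0.02 -0.04 -0.03]
axes st
 [[ 1.    -0.007 -0.002]
 [ 0.002  0.002  1.   ]
 [-0.007 -1.     0.002]] lean -0.42
```

View pics/t17.png

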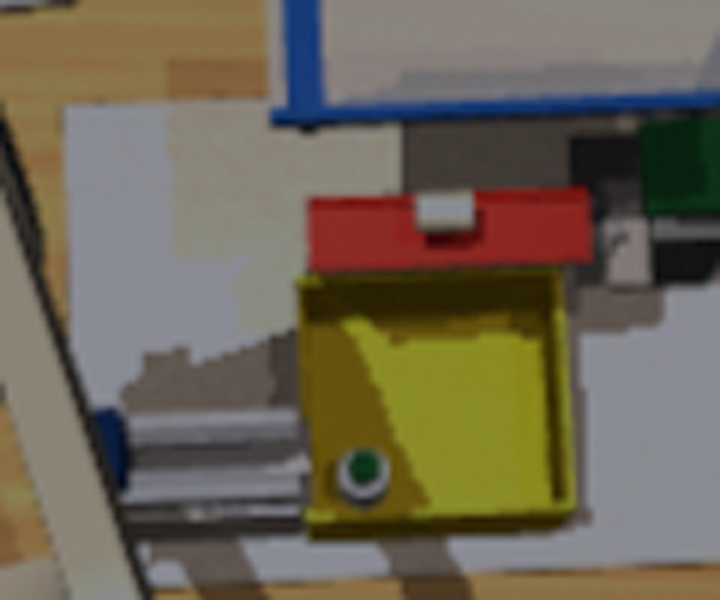

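View pics/s17.png

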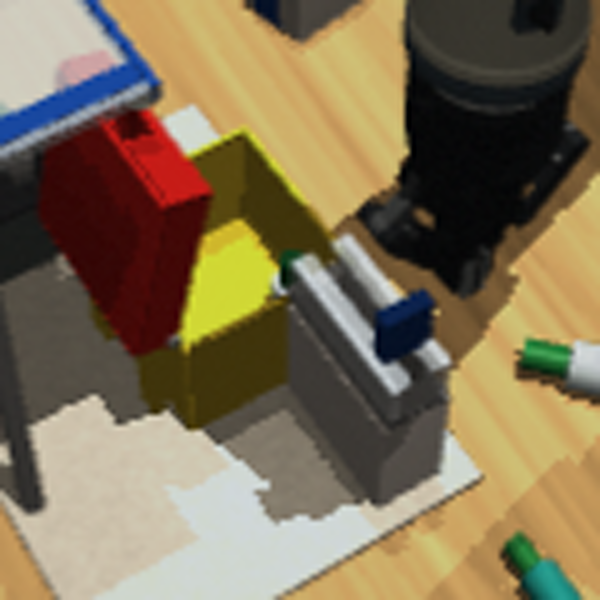

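Emit:
carry_out:
  deltas:
    - [[0,-0.143,0],[0,-10,0],1]
    - [[0,-0.143,0],[0,-10,0],1]
    - [[0,-0.143,0],[0,-10,0],1]
    - [[0,-0.143,0],[0,-10,0],1]
    - [[0,-0.143,0],[0,-10,0],1]
    - [[0,-0.143,0],[0,-10,0],1]
    - [[0,-0.143,0],[0,-10,0],1]
    - [[0,-0.143,0],[0,-10,0],1]
    - [[0,-0.143,0],[0,-10,0],1]
    - [[0,-0.143,0],[0,0,0],1]

```text
t: 27.45
tcp_pos: [0.5078, 0.1983, 0.3878]
tool_rot: [-0.517, -0.479, 0.481, 0.521]
contact_force: [0.4, -0.5, 0.3]
opening: 0.0002
```

Emit:
carry_out:
  deltas:
    - [[0,-0.143,0],[0,0,0],1]
    - [[0,0,0],[-40,0,8],1]
    - [[0,0,0],[-40,0,8],1]
    - [[0,0,0],[-40,0,8],1]
    - [[0,0,0],[-40,0,8],1]
    - [[0,0,0],[-40,0,8],1]
    - [[0,0,0],[-40,0,8],1]
    - [[0,0,0],[-40,0,8],1]
    - [[0,0,0],[-40,0,8],1]
    - [[0,0,0],[-35,0,0],1]

```text
t: 28.45
tcp_pos: [0.4632, -0.1614, 0.3856]
tool_rot: [-0.483, -0.513, 0.515, 0.488]
contact_force: [0.2, 0.1, -0.8]
opening: -0.0002
```

```bash
python3 -c "
from arc import *
show([-50,-142,320],30)
"
```

```text
t 28.45 grasp st mm [ -98.4 -143.7  390.6] q [-0.34  0.03  1.72  0.    1.4  -1.97] open -0.2
F st [ 0.25  0.07 -0.79]  M [-0.02 -0.02  0.04]
axes st
 [[-0.003 -0.007 -1.   ]
 [ 1.     0.004 -0.003]
 [ 0.004 -1.     0.007]] lean -0.43
turn rotvec [-0.531  0.002  0.004]
shift(after turn) [ 1.7 85.4 -6.7] tcp-frame shift if turn first: [ 1.7 86.  -9.2]
```

Emit:
carry_out:
  deltas:
    - [[-0.116,0,0],[0,0,0],1]
    - [[-0.116,0,0],[0,0,0],1]
    - [[-0.116,0,0],[0,0,0],1]
    - [[-0.116,0,0],[0,0,0],1]
    - [[-0.116,0,0],[0,0,0],1]
    - [[0,0,0],[0,0,0],1]

```text
t: 29.05
tcp_pos: [0.4619, -0.1589, 0.3837]
tool_rot: [0.602, 0.639, -0.346, -0.33]
contact_force: [-0.6, 0.1, -0.9]
opening: 0.0
```

```bash
python3 -c "
from arc import *
show([-50,-142,320],33)
cap('wrist','w18',sc=1.5,marks=[(98,-135,150),(107,-135,150),(123,-110,150),(123,-160,150),(73,-160,150),(73,-110,150),(68,-180,363),(-85,-185,10)])
cap('top','t18',crop=(240,110,330,200),sc=6,marks=[(73,-110,150),(73,-160,150)])
"
```

```text
t 29.05 grasp st mm [-102.3 -141.2  387.9] q [-0.55 -0.23  2.07  0.42  0.86 -2.38] open 0.0
F st [-0.63  0.09 -0.93]  M [-0.02  0.29 -0.1 ]
axes st
 [[-0.002  0.542 -0.84 ]
 [ 1.     0.006  0.002]
 [ 0.006 -0.84  -0.542]] lean 32.83
turn rotvec [-0.003 -0.002  0.006]
shift(after turn) [-0.8 85.4 -6.9] tcp-frame shift if turn first: [-0.8 85.4 -6.9]
(98, -135, 150) [256.5 181.5]
(107, -135, 150) [256.4 185.3]
(123, -110, 150) [271.4 191.8]
(123, -160, 150) [241.3 191.9]
(73, -160, 150) [240.3 170.3]
(73, -110, 150) [273.  170.2]
(68, -180, 363) [214.2 316.2]
(-85, -185, 10) [221.6  22.8]
(73, -110, 150) [296.3 157.1]
(73, -160, 150) [312.5 156.5]
```

View pics/w18.png

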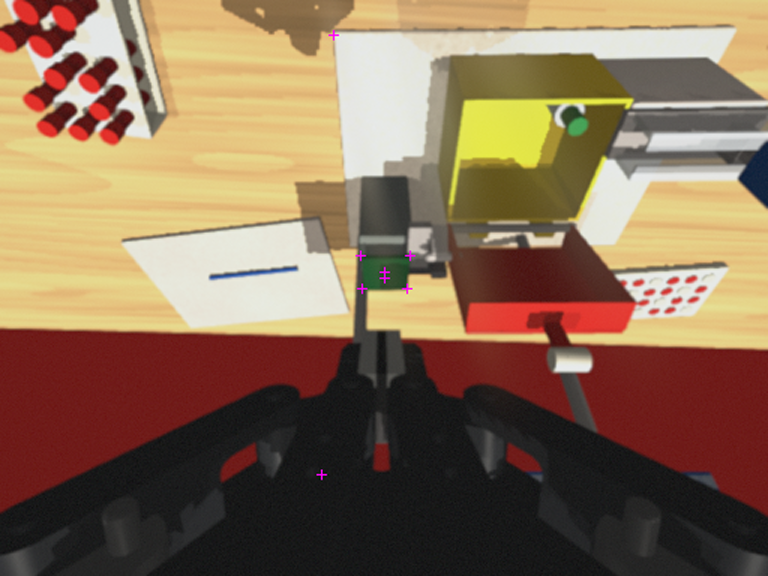

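View pics/t18.png

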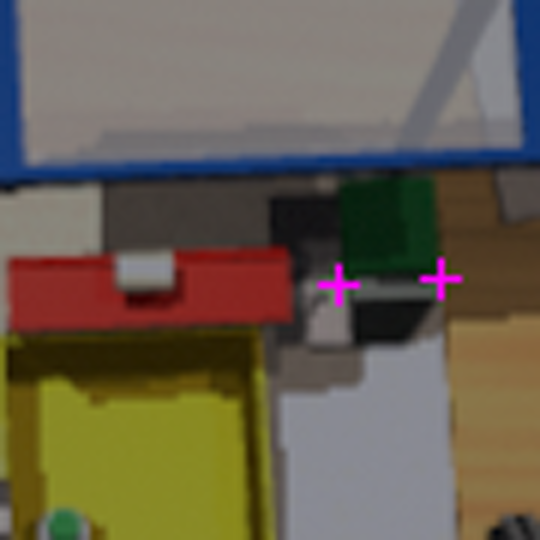

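```bash
python3 - <<'E'
import cv2,numpy as np
a=cv2.imread("pics/t7.png");b=cv2.imread("pics/t18.png")
c=cv2.resize(cv2.imread("pics/top0.png")[110:200,240:330],None,fx=6,fy=6,interpolation=cv2.INTER_CUBIC)
for nm,im in(("t0",c),("t7",a),("t18",b)):
    g=im.astype(int);m=(g[:,:,1]>g[:,:,2]+15)&(g[:,:,1]>g[:,:,0]+15);m[:150]=0;m[320:]=0;m[:,:320]=0;m[:,460:]=0
    ys,xs=np.where(m);print(nm,m.sum(),ys.mean()/6,xs.mean()/6,[np.percentile(ys,q) for q in(1,99)])
    # housing light strip / post
cv2.imwrite("pics/cmp.png",np.hstack([x[150:350,260:460] for x in(c,a,b)]))
def prof(im,x0,x1): return im[150:380,x0:x1,1].mean(1)
for nm,im in(("t0",c),("t7",a),("t18",b)):print(nm,prof(im,360,430)[::6].astype(int))
E
```

```text
t0 8255 37.62721582879063 64.88053704825359 [np.float64(181.0), np.float64(270.0)]
t7 8154 38.35463167361622 64.61088627258606 [np.float64(186.0), np.float64(274.0)]
t18 8771 38.17297533538555 64.7325466499449 [np.float64(181.0), np.float64(294.0)]
t0 [ 90  63  48  35  35  41  39  38  39  39  39  38  37  37  37  38  38  38
  43  45  34  34  58  84  83  41  17  21  24  27  30  33  63 108 132 135
 134 134 134]
t7 [ 89  62  47  35  42  54  45  39  40  40  40  39  39  38  39  39  39  39
  41  47  44  34  53  83  83  41  18  21  24  27  30  33  64 109 134 137
 135 134 133]
t18 [ 90  63  48  35  35  41  40  39  39  39  39  39  38  37  38  38  38  38
  43  45  35  30  55  84  83  41  17  21  24  27  30  34  64 109 132 135
 134 135 135]
```

View pics/cmp.png

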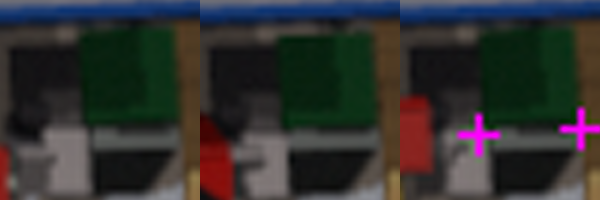

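```bash
python3 -c "
from arc import *
show([61,-140,222],33)
"
```

```text
t 29.15 grasp st mm [-100.2 -142.1  390.1] q [-0.54 -0.23  2.06  0.42  0.87 -2.37] open -0.1
F st [-0.73 -1.01  0.33]  M [-0.04  0.2   0.02]
axes st
 [[-0.003  0.541 -0.841]
 [ 1.     0.005  0.   ]
 [ 0.005 -0.841 -0.541]] lean 32.75
turn rotvec [-0.004 -0.     0.005]
shift(after turn) [  2.1 228.8 -43.6] tcp-frame shift if turn first: [  2.1 228.8 -43.6]
```

Emit:
carry_out:
  deltas:
    - [[0,0,0],[0,35,-8],1]
    - [[0,0,0],[0,35,-8],1]
    - [[0,0,0],[0,35,-8],1]
    - [[0,0,0],[0,35,-8],1]
    - [[0,0,0],[1,35,-6],1]
    - [[0,0,0],[1,35,-5],1]
    - [[0,0,0],[0,18,0],1]
    - [[0,0,0],[0,0,0],1]

```text
t: 29.95
tcp_pos: [0.6257, -0.1458, 0.2155]
tool_rot: [0.6, 0.64, -0.348, -0.331]
contact_force: [-0.3, -0.1, -0.5]
opening: 0.0001
```

```bash
python3 -c "
from arc import *
show([93.6,-140,172],33)
cap('wrist','w19',sc=1.5,marks=[(100,-135,150),(125,-110,150),(125,-160,150),(75,-160,150),(75,-110,150),(68,-180,363)])
cap('scene','s19',crop=(150,130,300,250),sc=5)
"
```

```text
t 29.95 grasp st mm [  62.  -137.2  219.7] q [-0.34  0.23  2.02  0.56  0.42 -2.43] open 0.1
F st [-0.3  -0.07 -0.49]  M [-0.01  0.21  0.03]
axes st
 [[-0.007  0.539 -0.842]
 [ 1.     0.009 -0.003]
 [ 0.006 -0.842 -0.54 ]] lean 32.65
turn rotvec [-0.006  0.003  0.009]
shift(after turn) [-2.8 57.2 -0.5] tcp-frame shift if turn first: [-2.9 57.2 -0.6]
(100, -135, 150) [255.7 195.9]
(125, -110, 150) [285.6 215.7]
(125, -160, 150) [224.9 215.7]
(75, -160, 150) [219.9 172.3]
(75, -110, 150) [292.2 172.4]
(68, -180, 363) [ -71.8 1287.2]
```

View pics/w19.png

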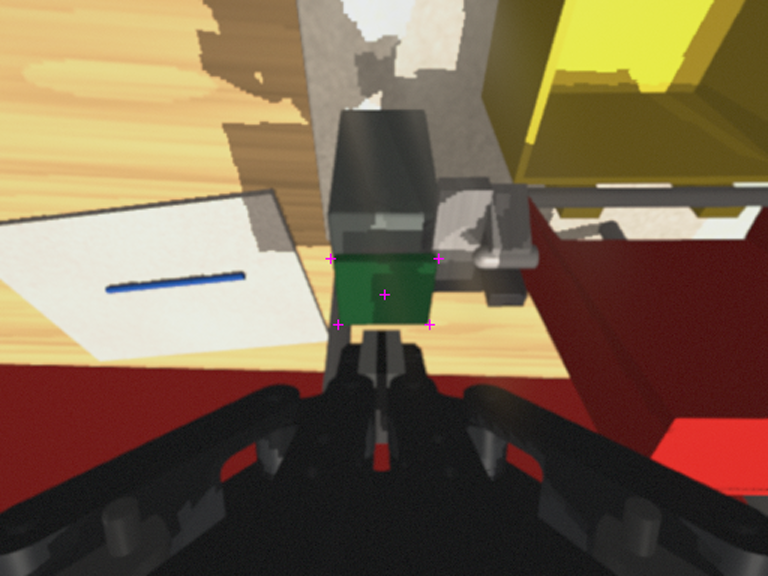

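View pics/s19.png

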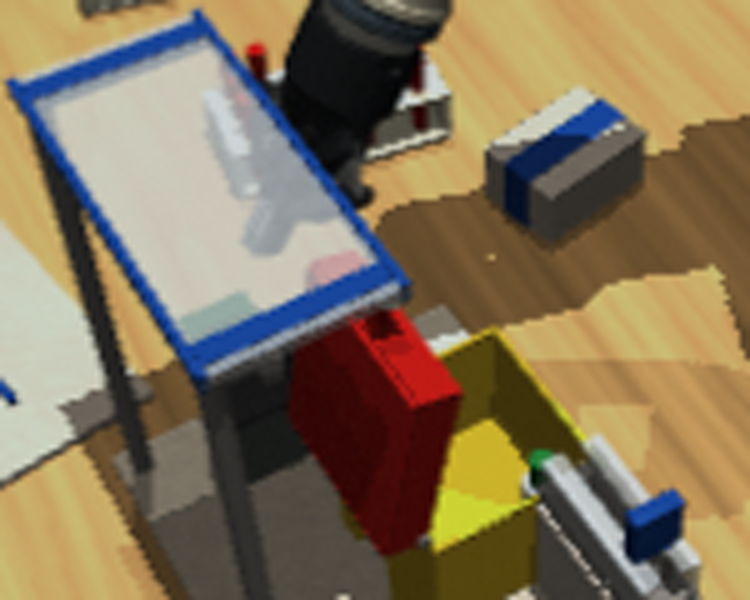

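Emit:
carry_out:
  deltas:
    - [[0,0,0],[-1,15,0],1]
    - [[0,0,0],[-1,15,0],1]
    - [[0,0,0],[0,13,0],1]
    - [[0,0,0],[0,0,0],1]

```text
t: 30.45
tcp_pos: [0.6484, -0.1476, 0.1824]
tool_rot: [0.602, 0.64, -0.346, -0.329]
contact_force: [0.1, 0.6, -0.9]
opening: -0.0002
```

```bash
python3 -c "
from arc import *
show([93.6,-140,172],33)
cap('wrist','w20',sc=1.5)
"
```

```text
t 30.45 grasp st mm [  84.5 -140.3  186.6] q [-0.33  0.31  2.01  0.64  0.36 -2.51] open -0.2
F st [ 0.11  0.59 -0.88]  M [-0.01  0.26  0.01]
axes st
 [[-0.004  0.544 -0.839]
 [ 1.     0.006 -0.001]
 [ 0.004 -0.839 -0.544]] lean 32.93
turn rotvec [-0.001  0.001  0.006]
shift(after turn) [ 0.3 17.2  0.3] tcp-frame shift if turn first: [ 0.2 17.2  0.3]
```

View pics/w20.png

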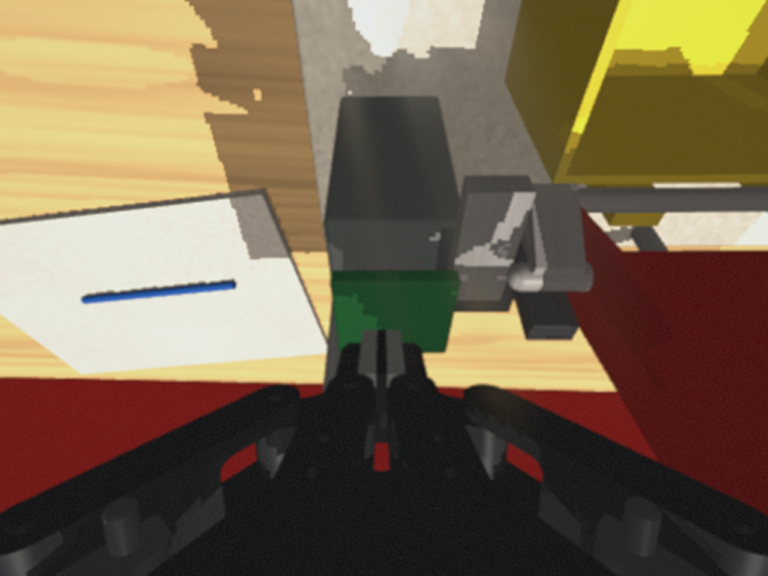

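Emit:
carry_out:
  deltas:
    - [[0,0,0],[0,9,0],1]
    - [[0,0,0],[0,1.7,1.1],1]
    - [[0,0,0],[0,1.7,1.1],1]
    - [[0,0,0],[0,0,0],1]

```text
t: 30.9
tcp_pos: [0.6528, -0.1474, 0.1709]
tool_rot: [0.602, 0.64, -0.346, -0.329]
contact_force: [0.1, -0.5, 0.3]
opening: 0.0001
```

```bash
python3 -c "
from arc import *
show([93.6,-140,172],33)
"
```

```text
t 30.9 grasp st mm [  88.9 -140.3  175.1] q [-0.33  0.33  2.01  0.68  0.34 -2.55] open 0.1
F st [ 0.07 -0.51  0.35]  M [-0.06  0.35 -0.01]
axes st
 [[-0.004  0.544 -0.839]
 [ 1.     0.006 -0.001]
 [ 0.004 -0.839 -0.544]] lean 32.95
turn rotvec [-0.001  0.001  0.006]
shift(after turn) [ 0.3  5.2 -2.3] tcp-frame shift if turn first: [ 0.3  5.2 -2.3]
```

Emit:
carry_out:
  deltas:
    - [[0,0,0],[0,1.7,1.1],1]
    - [[0,0,0],[0,1.7,1.1],1]
    - [[0,0,0],[0,0.8,0.5],1]

```text
t: 31.2
tcp_pos: [0.6531, -0.1475, 0.1661]
tool_rot: [0.602, 0.64, -0.346, -0.329]
contact_force: [-1.0, 1.3, 3.6]
opening: -0.0001
```

Emit:
carry_out:
  deltas:
    - [[0,0,0],[0,0.8,0.5],1]
    - [[0,0,0],[0,0.8,0.5],1]
    - [[0,0,0],[0,0.8,0.5],1]

```text
t: 31.5
tcp_pos: [0.6532, -0.1475, 0.1634]
tool_rot: [0.602, 0.64, -0.346, -0.329]
contact_force: [-1.8, 0.3, 2.4]
opening: 0.0003
```

Emit:
carry_out:
  deltas:
    - [[0,0,0],[0,0.8,0.5],1]
    - [[0,0,0],[0,0.8,0.5],1]
    - [[0,0,0],[0,0,0],1]

```text
t: 31.8
tcp_pos: [0.6532, -0.1475, 0.1613]
tool_rot: [0.602, 0.64, -0.346, -0.329]
contact_force: [-0.5, 0.3, 2.1]
opening: 0.0002
```

```bash
python3 -c "
from arc import *
show([93.6,-140,172],33)
cap('scene','s21',crop=(150,130,300,250),sc=5)
"
```

```text
t 31.8 grasp st mm [  89.3 -140.4  165.5] q [-0.33  0.35  2.01  0.72  0.32 -2.59] open 0.2
F st [-0.45  0.3   2.05]  M [ 0.01  0.21 -0.01]
axes st
 [[-0.004  0.544 -0.839]
 [ 1.     0.005 -0.001]
 [ 0.004 -0.839 -0.544]] lean 32.97
turn rotvec [-0.001  0.001  0.005]
shift(after turn) [ 0.4 -3.1 -7.1] tcp-frame shift if turn first: [ 0.3 -3.1 -7.1]
```

View pics/s21.png

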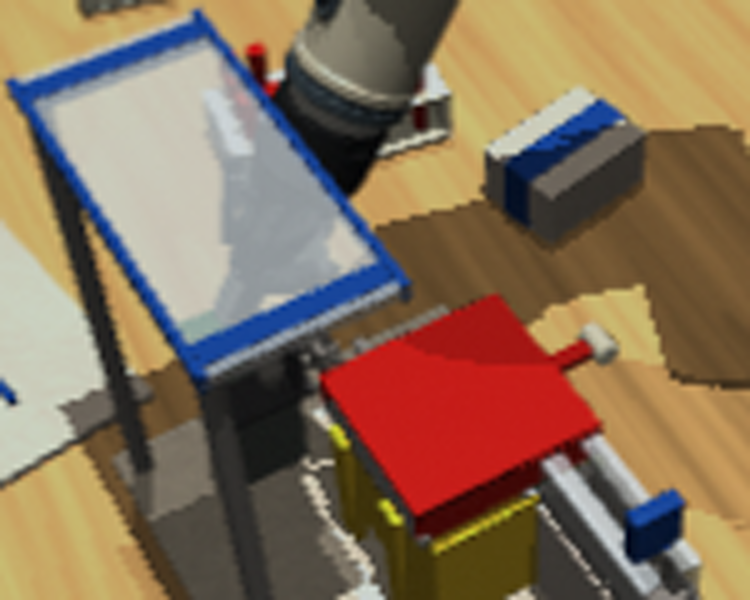

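The lid has snapped shut. I back off, up first and then along the tool axis.

Emit:
carry_out:
  deltas:
    - [[0,0,0],[0,-4,-2],1]
    - [[0,0,0],[0,-10,-4],1]
    - [[0,0,0],[0,-20,0],1]
    - [[0,0,0],[0,-30,0],1]
    - [[0,0,0],[0,-35,0],1]
    - [[0,0,0],[0,-35,4],1]
    - [[0,0,0],[0,-35,8],1]
    - [[0,0,0],[0,-35,8],1]
    - [[0,0,0],[0,0,0],1]
    - [[0,0,0],[0,0,0],1]

```text
t: 32.85
tcp_pos: [0.5306, -0.1557, 0.3258]
tool_rot: [0.603, 0.64, -0.346, -0.328]
contact_force: [-0.1, 0.0, -0.1]
opening: -0.0
```

```bash
python3 -c "
from arc import *
show()
cap('scene','s22',crop=(140,120,340,280),sc=4)
cap('top','t22',crop=(180,80,420,280),sc=3.2)
cap('wrist','w22',sc=1.5)
"
```

```text
t 32.85 grasp st mm [ -33.6 -141.8  329.9] q [-0.45 -0.06  2.06  0.44  0.67 -2.36] open -0.0
F st [-0.12  0.05 -0.09]  M [-0.07  0.26  0.  ]
axes st
 [[-0.003  0.545 -0.838]
 [ 1.     0.004 -0.001]
 [ 0.003 -0.838 -0.545]] lean 33.06
```

View pics/s22.png

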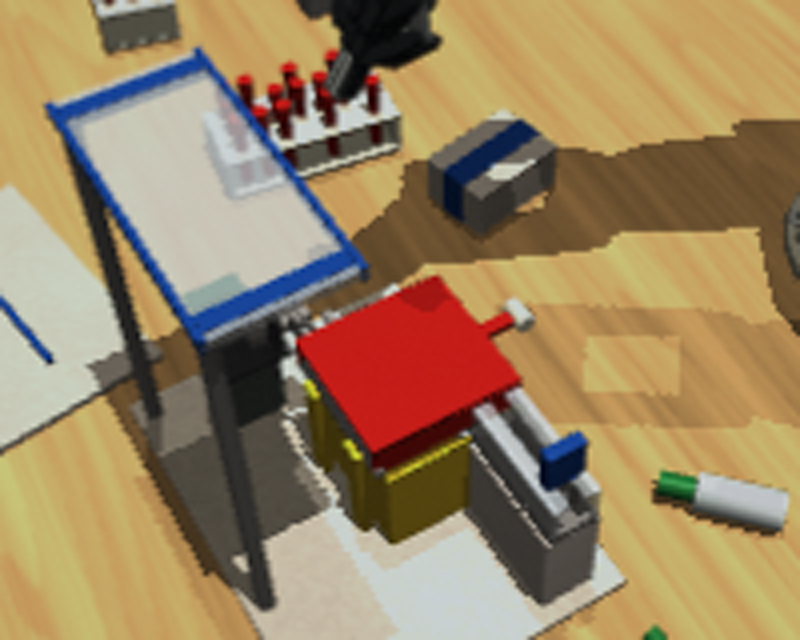

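View pics/t22.png

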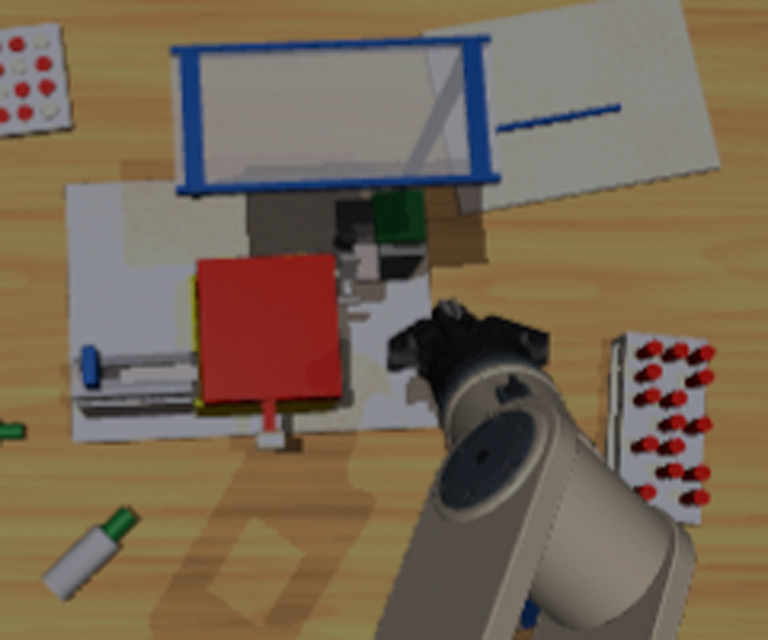

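View pics/w22.png

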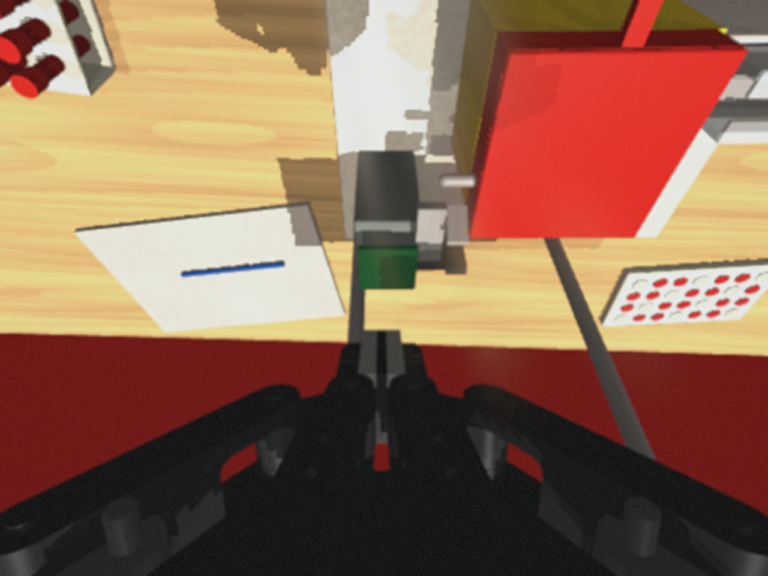

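```bash
python3 -c "
from workcell import robot
print(robot.job_done()); print(robot.get_state()['t'])"
```

```text
the job is handed in; nothing more can be done
None
the job is handed in; nothing more can be done
```

I completed the whole sequence and handed the job in at about 33 s of the 72 s allowed. No verdict was reported, so what follows rests on my own checks.

**What I did**
- **Lid:** I pinched the roller across its ends and swung the lid up until the catch block's stop was felt at about 1.44 rad. I then eased off until the sear held it at about 1.34 rad, and let go. The lid stayed up by itself.
- **Holder:** I pushed the ejector knob to its hard stop, at 11 N in the last reading. The holder dropped into the bin and stood upright in it, and the ejector sprang back.
- **Trigger:** I pressed the pad, with at most about 4 N measured, and the lid snapped shut. I then backed the arm clear.

**Last checks**
- The last pictures show the lid shut, with its roller within a pixel of where it started, the knob back at rest, and the rack and swab box standing in place. The spray bottle was outside the last crops. The arm never went low near it, but I did not check it at the end.
- The trigger pad looked back at rest, judged by eye only.
- With the lid shut I could not see the holder. I last saw it upright in the bin before triggering, and I judged from that view that it stood below the rim.
- The force reading at the end was close to zero, so the arm touches nothing.

**What disagreed or was not clean**
- **Sideways load on the grip:** while swinging the lid, the pinched roller took up to 55 N along the lid at about 0.75 rad, before I corrected the path. This was well before the catch. I do not know whether it counts against the 40 N limit, which is for the arm and the gripper's body.
- **Catch block:** the tangential pull at the stop peaked at about 10 N, well under the 25 N at which the clamp slips. Partway up, the top camera showed the trigger pad about 1 pixel off. With the lid caught it was back where it had been at the start, so I read that as the pin riding on the sear and not a slip.
- **Hinge position:** the grip's arc measured about 3 mm wider than my fitted station pose predicted. I made up for this with the force readings.

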